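# Clamp repaired phone boards in the check nest and run the supply test

## Robot

A 6-joint arm with a two-finger parallel gripper is mounted at the origin on the work surface. World frame = base frame: x ahead of the robot, y to its left, z up, the work surface at z = 0. Lengths are in m, angles in rad, forces in N, time in s.
With the tool pointing down it reaches from about 0.375 to 0.825 m from the base axis. Payload 5.5 kg.
Tool frame: the origin (TCP) lies midway between the tips of the shut fingers; the grasp point (between the pads) lies 19 mm behind it; z points along the fingers, y is the line along which they close (so a half turn about z gives the same grasp; the last joint's range is limited). The gripper opens to 85 mm and grips with 20 to 120 N. Pads are 22 mm wide; open, the fingers measure 114 mm over their backs; the gripper's body (76 mm by 85 mm) begins 54 mm behind the grasp point. The pads swing forward as they close: fully open they stand 13 mm farther back than shut.
Start: joints at [-1.113, 0.314, -0.047, 1.21, 0, 1.571], TCP at [0.265, -0.538, 0.231] pointing down, gripper open.
Joint ranges: [-2.67, 2.67], [-0.69, 1.73], [-1.03, 1.25], [-2.08, 2.16], [-1.42, 1.45], [-3.14, 3.14]. Speed limits (rad/s): [2.39, 2.39, 3.01, 3.14, 3.14, 3.14].

## Interface

Orientations are given as a unit quaternion [w, x, y, z].
In Python, from station import * gives the robot as it stands.
- The arm moves only by the shell command python3 -m handwheel 'ROWS' [FORCE]. ROWS is JSON, a list that holds one entry, the list of rows, each a list of 5 numbers: the shift along the tool's x, y, z in m, then the turn about the tool's z in rad, then the finger opening in m, from 0 to 0.0854. In form: [[[x, y, z, roll, fingers], ...]]. A call has 1 to 20 rows; each row shifts and turns the commanded pose from where the row before left it, along the tool's axes as they then stand; what a row does not reach is not made up. A row lasts 1/10 s, in which the tool goes at most 50 mm and 8.59 degrees, less where a joint would pass 70% of its speed; a pose out of reach is approached as far as the arm can. A call with a gripper value outside its range is refused whole. The fingers move at their own pace and stop on an object; FORCE is the grip in N (left out, the last holds). Time passes only in rows, so rows that do not move let the fingers close. It gives the time, the measured TCP pose, the force, the opening and the grip force at its end, in the units of the state.
- sense(): the state, without advancing time (a new reading comes with each control period).
- capture(name): name is "scene" or "top" or "wrist"; returns a dict with "img" (384x512x3 uint8, red, green, blue), "range_z" (384x512 float32, m along the optical axis (not along the pixel's ray), 0 where there is no reading), "mtx" (3x3 intrinsics, pixels), "R" (3x3) and "t" (3): a world point X has camera coordinates R X + t. Camera axes: x right, y down, z forward; pixel columns grow to the right and rows downward; lengths in m; the calibration is good to about 2 mm. A picture is of the moment at which its call begins.
- close_job(): hands the job in; it is judged then, once.
The state is a dict: "time_s": time; "q": joint angles; "dq": joint speeds; "tau": joint torques, N m; "eef_pos": TCP position; "orientation": TCP orientation; "force": force on the tool from outside, world axes, zero at the start; "torque": the same for the moment, N m; "gripper_width": finger opening in m; "finger_force": force on a finger pad.
Only numpy, scipy, OpenCV 4.12 (cv2) and the standard library are available. Lean on these libraries where they do the work, as an engineer would, in place of code of your own. Each camera call takes 0.05 s, during which the arm holds its last target. There are 200 camera calls.

## Task

Run the power test on all the repaired board cassettes lying on the mat to the robot's right of the blue check nest. First slide the red fader, which somebody left part way up, fully home to its zero end (the robot's right), and lay every cassette flat in its own bay of the nest; then swing the red-handled toggle clamp over centre until it bears down on them, slide the fader up to the yellow pointer and leave it there for two seconds, bring it fully home again, swing the clamp right back open and put all the cassettes flat in the green tray. Leave the other things on the bench where they are.

Things in the scene. Friction and masses are not known exactly. Their poses are not given: they have to be found in the camera images.
- nest: blue nest plate, 150 (x) x 190 (y: -53 to 137) x 12 (z) mm. Origin: on the bench under the middle bay's centre. Three bays at x = -45, 0, 45 mm, y = 0, each 41 (x) x 61 (y) mm inside, floor at z = 12, wall tops at z = 16 mm, walls 4 mm thick. A cassette lies with its length along the nest's y, its top at z = 30; any bays may be used. Hinge cheeks 54 mm high at y = 105
- clamp (a joint): toggle clamp hinge, rad: 0 closed (0.02 when bearing on cassettes), 2.35 fully open, leaning back beyond the hinge. Its weight (no spring) carries it over centre: let go below 1.5 it falls closed and bears down with about 5 N, above 1.65 it falls back open; damped, so it falls slowly (0.35 N m s/rad). Turning it takes up to 4 N at the handle. It starts open
- clamp_hinge (a point): centre of the clamp's hinge axis, which runs along the nest's x: at nest (0, 105, 45) mm
- clamp_grip (a point): point on the axis of the red T handle, 32 mm from the arm's centre plane towards the nest's -x. The handle is a round bar, 14 mm across, 110 mm long along the nest's x, the 16 mm wide arm at its middle. At joint 0 it is 180 mm from the hinge towards the nest's -y and 15 mm higher; it swings up and over to +y. Pinch it from above along the nest's y, opening about 45 mm; it turns in the pads
- presser (a point): black rubber bar under the clamp arm, 130 mm along x, 16 mm wide, 12 mm thick; the point is the centre of its underside. Closed, it lies across all three bays at nest y = 0 (75 mm from the handle) and bears on the cassettes' tops
- fader_base: black fader track, fixed, 40 (x) x 170 (y) x 14 (z) mm with white ticks; origin: centre of its underside; the grip slides along its y
- fader (a joint): position of the fader's grip, m: 0 at the zero end (base y = -60 mm), 0.12 at the far end (base y = +60 mm). Friction 1.5 N; it stays where it is left
- fader_top (a point): centre of the top of the fader's red grip, a block 28 (x) x 20 (y) x 40 (z) mm whose top is 54.5 mm above the bench; pinch it along its y
- mark: yellow pointer clipped to both sides of the fader track (look only, cannot be touched); origin on the bench on the centre line of the track; the grip is set when its centre has the same position along the track's y (within 5 mm)
- tray: shallow green tray for tested cassettes, fixed: outside 178 (x) x 93 (y) mm, inside 170 x 85 mm, floor at z = 3 mm, rim top at z = 8 mm; origin: centre of its underside. Three cassettes fit side by side along its x (50 mm apart, length along its y)
- cassette0: board cassette: aluminium block 36 (x) x 56 (y) x 18 (z) mm, 70 g, a green circuit board on top. Origin: centre of its underside, z up. Two or three of the three are there (absent: None), flat on the mat to the robot's right; all are alike. Best gripped over its 56 mm length (along its y), fingertips 7 mm above its underside, to keep the fingers above the low walls of nest and tray
- cassette1: as cassette0
- cassette2: as cassette0
- flux_jar: bystander: small jar with a white lid, 36 mm across, 42 mm tall; origin under its centre
- driver: bystander: red screwdriver lying down, 160 mm long; origin at mid-length, underneath
- tweezers: bystander: red tweezers lying flat, 130 mm long; origin underneath the middle
- phone: bystander: black phone lying flat, 72 x 146 x 8 mm; origin under its centre
Mind the look-alikes: they are no part of the job. Leave any orange or pink look-alike of the cassette0 alone.

How it is judged:
By the outcome, as a careful person would: the job done as asked, in the order asked, and still so for the second after the job is handed in, with the robot touching nothing.
Of cassette0, cassette1, cassette2 only 2 to 3 are there at a start; the rules pass over those that are not, and their reading is None.
At some moment in a run one of cassette0, cassette1, cassette2 may be knocked a few centimetres aside while the robot is not near it.
Once in a run the grip may slacken for a moment while it holds something.
It also fails if it takes over 210 s, if anything falls off the work surface, if the arm or the gripper's body presses on something with over 40 N, if the wrist force passes 120 N, or if a joint passes its speed limit or range.

## Working session

There is one attempt and no reset: what is moved stays moved. The work goes in short steps, Python scripts to look and compute and a shell command to move; the robot and the scene stay as the last step left them, time stands still between calls to the robot, and variables do not carry over. Pictures are saved under pics/ and viewed, at most 14 in all, crops included, and the job is handed in when it is done.

```bash
ls; mkdir -p pics; python3 - <<'E'
from station import *
import cv2,numpy as np
s=sense();print({k:np.round(v,3).tolist() for k,v in s.items()})
for n in("scene","top"):
    c=capture(n);np.savez(f"{n}0.npz",**c);cv2.imwrite(f"pics/{n}0.png",cv2.resize(c["img"][:,:,::-1],(768,576)))
    print(n,c["mtx"].tolist(),(-c["R"].T@c["t"]).round(3),c["R"].round(3).tolist())
E
```

```text
pics
{'time_s': 0.0, 'q': [-1.113, 0.314, -0.048, 1.21, 0.0, 1.571], 'dq': [-0.001, 0.002, -0.001, 0.001, 0.0, -0.002], 'tau': [-0.001, -53.959, 33.975, 0.019, -0.0, -0.0], 'eef_pos': [0.265, -0.538, 0.23], 'orientation': [-0.001, 0.974, 0.227, -0.0], 'force': [-0.595, -0.489, -0.196], 'torque': [-0.062, -0.042, -0.038], 'finger_force': 0.0, 'gripper_width': 0.085}
scene [[433.1454221701225, 0.0, 258.4324227401083], [0.0, 433.1454221701225, 190.20120891930162], [0.0, 0.0, 1.0]] [ 1.176 -0.307  0.992] [[0.393, 0.919, 0.015], [0.753, -0.313, -0.579], [-0.528, 0.238, -0.815]]
top [[356.710230258097, 0.0, 254.29837805404753], [0.0, 356.710230258097, 190.60808846233382], [0.0, 0.0, 1.0]] [ 0.436 -0.068  0.897] [[-0.005, -1.0, -0.016], [-0.982, 0.008, -0.189], [0.189, 0.015, -0.982]]
```

View pics/top0.png

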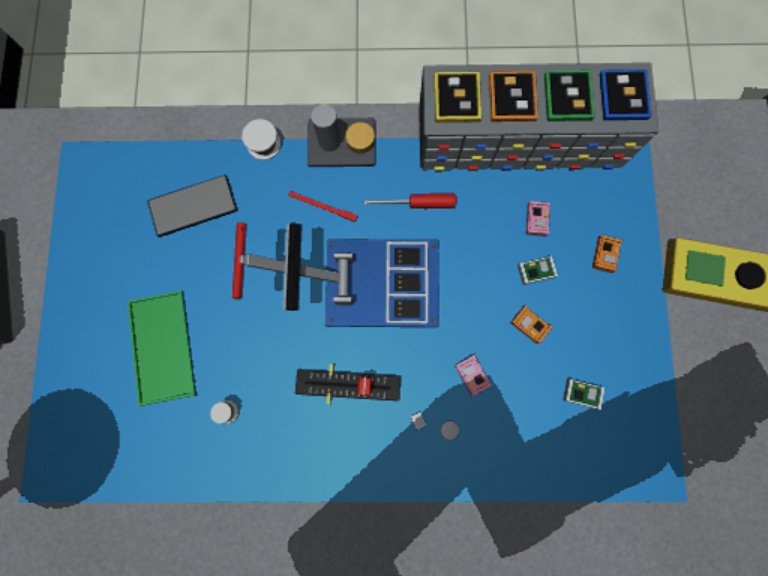

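View pics/scene0.png

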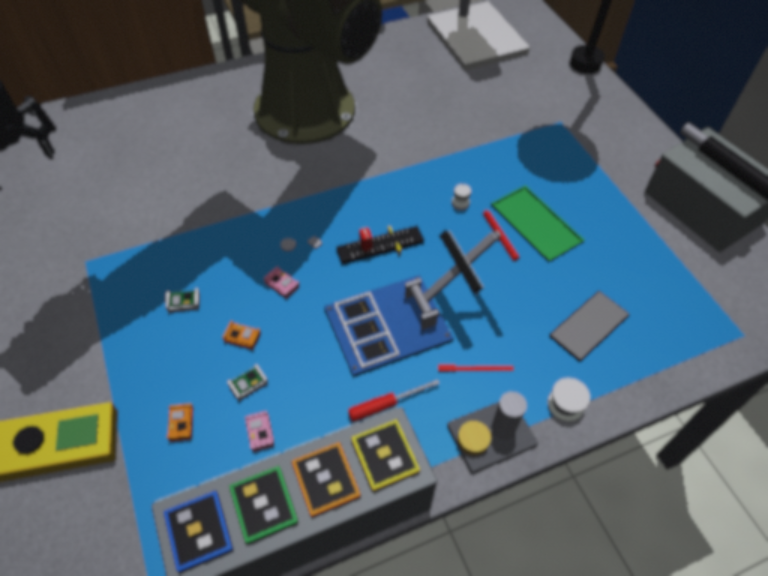

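The top view shows the nest at (383,282), with its bays to the right, the fader track at (347,385) with its red grip at (365,386), the yellow pointer at (331,384) and the tray at (163,347).

Cassette candidates are:
- **Green boards:** (538,270) and (584,393). These are the wanted ones.
- **Pink look-alikes:** (539,217) and (473,374).
- **Orange look-alikes:** (607,253) and (531,323).

So two cassettes are present. Next I'll check them in one close crop and measure.

```bash
cat > h.py <<'E'
from station import *
import cv2,numpy as np
def cloud(c):
    H,W=c["range_z"].shape;u,v=np.meshgrid(np.arange(W),np.arange(H))
    z=c["range_z"];K=c["mtx"]
    P=np.stack([(u-K[0,2])/K[0,0]*z,(v-K[1,2])/K[1,1]*z,z],-1)
    return (P-c["t"])@c["R"]
def onplane(c,uv,h):
    uv=np.atleast_2d(uv).astype(float);d=np.c_[uv,np.ones(len(uv))]@np.linalg.inv(c["mtx"]).T@c["R"]
    o=-c["R"].T@c["t"];return (o+d*((h-o[2])/d[:,2])[:,None])[:,:2]
def proj(c,X):
    p=np.atleast_2d(X)@c["R"].T+c["t"];p=p@c["mtx"].T;return p[:,:2]/p[:,2:]
def rect(xy):
    (cx,cy),(w,h),a=cv2.minAreaRect(xy.astype(np.float32)*1000)
    if w>h:a+=90;w,h=h,w
    # a+90 = dir of long side
    return np.round([cx,cy],1),np.round([w,h],1),round((a+90)%180,1)
def blobs(c,mask,h,amin=40):
    n,l,st,ce=cv2.connectedComponentsWithStats(mask.astype(np.uint8))
    for i in range(1,n):
        if st[i,4]>=amin:
            vs,us=np.nonzero(l==i);yield ce[i].round(1),st[i,4],rect(onplane(c,np.c_[us,vs],h))
E
python3 - <<'E'
from h import *
c=dict(np.load("top0.npz"));P=cloud(c);hsv=cv2.cvtColor(c["img"],cv2.COLOR_RGB2HSV);H,S,V=cv2.split(hsv)
z=P[...,2];Y=P[...,1]
print("mat z",np.median(z[150:300,150:350]))
print("blocks");[print(*b) for b in blobs(c,(z>.011)&(z<.026)&(Y<-.2),.018,150)]
print("tray");[print(*b) for b in blobs(c,(H>45)&(H<80)&(S>120)&(P[...,1]>.1),.005,500)]
print("red");[print(*b) for b in blobs(c,((H<6)|(H>174))&(S>170)&(V>80),.0545)]
print("yellow");[print(*b) for b in blobs(c,(H>22)&(H<35)&(S>150)&(V>100)&(P[...,0]<.5)&(Y>-.3),.014,5)]
print("nest");[print(*b) for b in blobs(c,(H>105)&(S>140)&(P[...,0]>.3)&(abs(Y+.05)<.25)&(z>.006)&(z<.018),.012,200)]
print("base");[print(*b) for b in blobs(c,(z>.008)&(z<.02)&(P[...,0]<.45)&(V<90)&(S<120),.014,200)]
im=c["img"][:,:,::-1]
a=cv2.resize(im[135:275,300:425],None,fx=4,fy=4,interpolation=cv2.INTER_CUBIC)
cv2.imwrite("pics/c1.png",a)
b=cv2.resize(im[145:275,190:300],None,fx=4.5,fy=4.5,interpolation=cv2.INTER_CUBIC);cv2.imwrite("pics/c2.png",b)
E
```

```text
mat z 0.00186611463851261
blocks
[371.5 109.9] 256 (array([ 818.1, -361.3]), array([ 13.9, 231.5]), 89.3)
[358.9 144.8] 302 (array([ 722.5, -322.9]), array([35.6, 58.1]), 174.0)
[405.  168.3] 321 (array([ 659.2, -434.9]), array([37. , 57.1]), 164.6)
[463.3 189.1] 208 (array([ 592.2, -590.2]), array([ 80.6, 185.1]), 49.0)
[358.6 179.4] 323 (array([ 631.3, -316.4]), array([36.4, 58.2]), 103.8)
[354.2 216. ] 336 (array([ 539.5, -300.8]), array([36.9, 56.7]), 49.7)
[319.  251.3] 197 (array([ 458.5, -214.6]), array([29.7, 59.9]), 0.6)
[389.6 262.2] 367 (array([ 427.1, -378.8]), array([35.9, 57.5]), 74.9)
tray
[106.9 232. ] 2641 (array([506.6, 316.6]), array([ 93.6, 178.5]), 10.8)
red
[216.  137.5] 151 (array([735.3,  42.9]), array([ 10.5, 118.2]), 67.2)
[288.5 133.2] 255 (array([ 742.7, -139.3]), array([20.8, 74.4]), 89.4)
[158.7 173.6] 259 (array([642.9, 177.9]), array([ 13.7, 123. ]), 179.0)
yellow
nest
[247.3 189.4] 2300 (array([612.7, -54.4]), array([147.3, 188.1]), 89.6)
base
[232.5 259. ] 633 (array([434.1,   2.1]), array([ 28.6, 168.5]), 89.7)
```

View pics/c1.png

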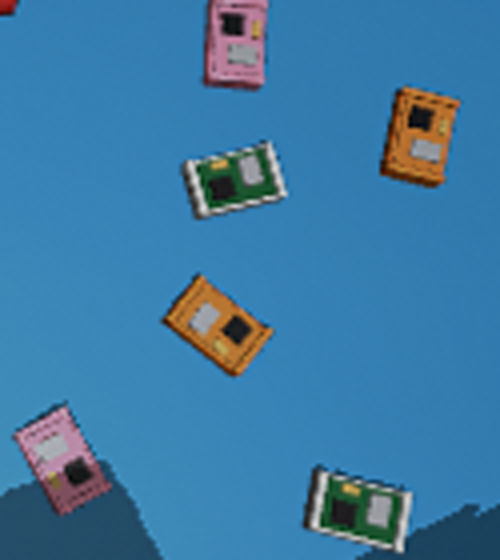

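View pics/c2.png

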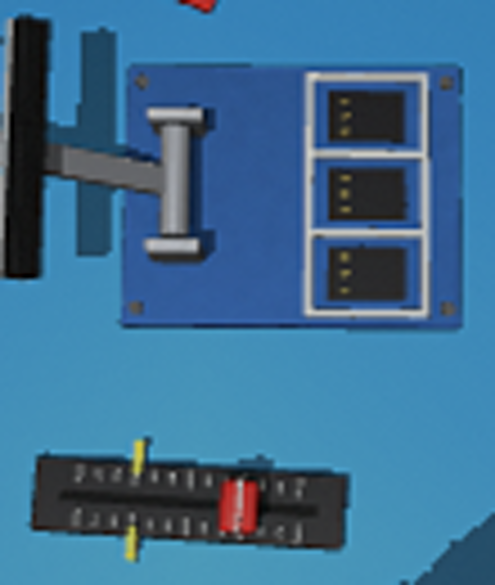

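The crop confirms white-framed green boards at (235,180) and (358,508) in the crop. The pink and orange ones are decoys. In the second crop, the nest corners, bay walls, fader track corners, grip and yellow pointer (135,499) can all be read off.

```bash
cat >> h.py <<'E'
def yaw(s=None):
    w,x,y,z=(s or sense())["orientation"];return np.arctan2(2*(x*y+w*z),1-2*(y*y+z*z))
def need(x,y,z,yd,s=None):
    """tool-frame shift AFTER turning to yaw yd(deg, of tool x axis in world), and the roll"""
    s=s or sense();d=np.array([x,y,z])-s["eef_pos"];a=np.radians(yd)
    r=-(a-yaw(s));r=(r+np.pi)%(2*np.pi)-np.pi
    X=np.array([np.cos(a),np.sin(a)]);Yv=np.array([np.sin(a),-np.cos(a)])
    print("roll %.3f  shift x %.4f y %.4f z %.4f"%(r,d[:2]@X,d[:2]@Yv,-d[2]),"| yaw now %.1f"%np.degrees(yaw(s)),np.round(s["eef_pos"],4))
E
python3 - <<'E'
from h import *
c=dict(np.load("top0.npz"))
f=lambda p,h:(onplane(c,np.array([190,145])+(np.array(p)+.5)/4.5-.5,h)*1000).round(1)
A=f([(128,65),(461,65),(462,327),(122,326)],.012);print("nest",A.tolist(),A.mean(0))
B=f([(306,72),(428,73),(427,317),(304,314)],.016);print("bays",B.tolist(),B.mean(0))
C=f([(38,455),(348,473),(344,549),(33,529)],.014);print("track",C.tolist(),C.mean(0))
print("mark",f([(139,454),(131,543)],.014).tolist(),"hinge",f([(176,114),(173,245)],.054).tolist(),"grip",f([(239,500)],.0545))
P=cloud(c)*1000;m=(P[...,2]>45)&(P[...,2]<65)&(P[...,0]<480)&(P[...,0]>380)&(abs(P[...,1])<100);print("grip cloud",P[m].mean(0),m.sum())
m=(P[...,2]>60)&(P[...,0]>450)&(P[...,0]<720)&(P[...,1]>20)&(P[...,1]<250)
hs=cv2.cvtColor(c["img"],cv2.COLOR_RGB2HSV);r=m&((hs[...,0]<6)|(hs[...,0]>174))&(hs[...,1]>150)
print("handle",P[r].mean(0),P[r].min(0),P[r].max(0))
need(.434,-.03,.30,0)
w=capture("wrist");print((w["R"]@np.array([[1,0,0],[0,1,0],[0,0,1]])).round(2).tolist(),-w["R"].T@w["t"])
E
```

```text
nest [[689.5, 38.6], [687.7, -151.7], [537.7, -148.5], [539.5, 39.8]] [613.6  -55.45]
bays [[683.3, -63.2], [682.1, -132.5], [542.9, -129.1], [545.0, -61.3]] [613.325 -96.525]
track [[468.8, 84.4], [458.3, -84.6], [418.0, -82.0], [429.3, 86.1]] [443.6     0.975]
mark [[469.1, 29.2], [421.6, 32.9]] hinge [[649.7, 7.1], [577.8, 8.1]] grip [[443.8 -27.4]]
grip cloud [441.27871261 -27.68188916  54.08414847] 105
handle [613.61879428 144.17170508 168.32713346] [550.22662722  71.8060894  125.65860679] [668.51948023 152.32095619 172.52517206]
roll 0.458  shift x 0.1691 y -0.5078 z -0.0695 | yaw now 26.2 [ 0.2649 -0.5378  0.2305]
[[0.44, -0.9, -0.0], [-0.85, -0.42, 0.32], [-0.29, -0.14, -0.95]] [ 0.33880919 -0.50180873  0.37242717]
```

```bash
python3 -m handwheel '[[[0,0,0,0.13,0.06],[0,0,0,0.13,0.06],[0,0,0,0.13,0.06],[0,0,0,0.13,0.06],[0.011,-0.04,0.002,0,0.06],[0.011,-0.04,0.002,0,0.06],[0.011,-0.04,0.002,0,0.06],[0.011,-0.04,0.002,0,0.06],[0.011,-0.04,0.002,0,0.06],[0.011,-0.04,0.002,0,0.06],[0.011,-0.04,0.002,0,0.06],[0.011,-0.04,0.002,0,0.06],[0.011,-0.04,0.002,0,0.06],[0.011,-0.04,0.002,0,0.06],[0.011,-0.04,0.002,0,0.06],[0.011,-0.04,0.002,0,0.06],[0.011,-0.04,0.002,0,0.06],[0,0,0,0,0.06],[0,0,0,0,0.06]]]' 20
python3 - <<'E'
from h import *
need(.4414,-.0277,.2,-3.7)
c=capture("wrist");np.savez("w1.npz",**c);cv2.imwrite("pics/w1.png",cv2.resize(c["img"][:,:,::-1],(768,576)))
P=cloud(c)*1000;hs=cv2.cvtColor(c["img"],cv2.COLOR_RGB2HSV)
m=(P[...,2]>48)&(P[...,2]<62)&((hs[...,0]<8)|(hs[...,0]>172))&(hs[...,1]>130)&(abs(P[...,1])<120);print(m.sum(),P[m].mean(0),P[m].min(0),P[m].max(0));print(rect(P[m][:,:2]/1000))
E
```

```text
time_s: 2.05
eef_pos: [0.44, -0.0274, 0.205]
orientation: [0.0, 1.0, -0.03, -0.0]
force: [1.1, 0.3, -0.4]
gripper_width: 0.0597
finger_force: 0.0
roll 0.004  shift x 0.0014 y 0.0002 z 0.0050 | yaw now -3.5 [ 0.44   -0.0274  0.205 ]
375 [442.26393936 -25.04306124  52.90828612] [427.81163578 -35.30726595  48.07893024] [454.91877309 -14.78974103  55.3888709 ]
(array([441.4, -25. ]), array([19.6, 26.8]), 176.9)
```

View pics/w1.png

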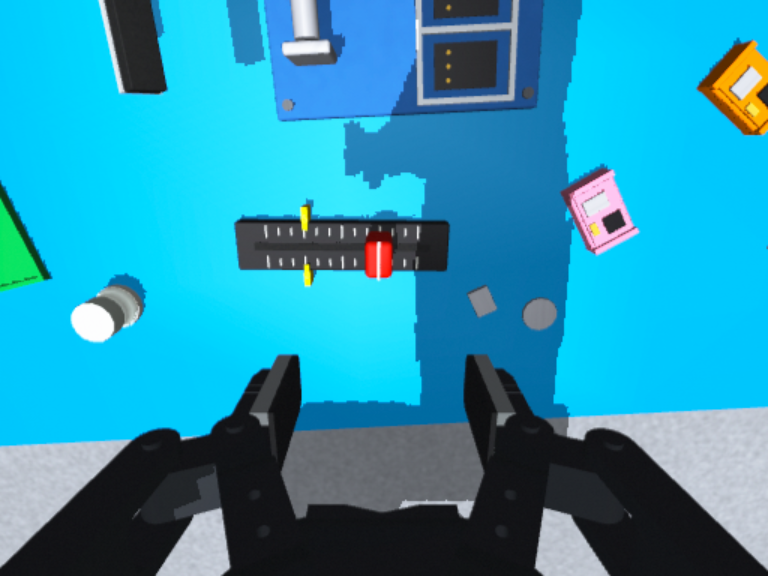

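The wrist view shows the track with corners (237,222), (448,220), (448,270), (238,270), the red grip at (379,255) and the yellow pointers at (305,217) and (308,275).

```bash
python3 - <<'E'
from h import *
c=dict(np.load("w1.npz"))
f=lambda p,h:(onplane(c,(np.array(p)+.5)/1.5-.5,h)*1000).round(1)
A=f([(237,221),(448,219),(448,270),(238,270)],.014);print(A.tolist(),A.mean(0))
P=cloud(c)*1000;hs=cv2.cvtColor(c["img"],cv2.COLOR_RGB2HSV)
m=(hs[...,0]>22)&(hs[...,0]<35)&(hs[...,1]>150)&(P[...,0]<520)&(P[...,1]>-100)&(P[...,1]<100)&(P[...,0]>380)
n,l,st,ce=cv2.connectedComponentsWithStats(m.astype(np.uint8))
for i in range(1,n):
    if st[i,4]>8:print(st[i],P[l==i].mean(0).round(1),P[l==i].min(0).round(1),P[l==i].max(0).round(1))
need(.4415,-.0265,.025,-3.5)
E
```

```text
[[468.3, 84.1], [459.8, -80.6], [418.1, -80.1], [428.6, 90.1]] [443.7     3.375]
[200 137   7  17  87] [468.3  30.6  13.9] [457.9  28.3   3. ] [476.5  36.2  18. ]
[203 176   6  14  69] [421.3  33.8  14.4] [413.8  31.7   2. ] [430.7  36.7  17.3]
roll -0.001  shift x 0.0015 y -0.0018 z 0.1801 | yaw now -3.6 [ 0.4398 -0.0282  0.2051]
```

```bash
python3 -m handwheel '[[[0.0005,-0.0006,0.03,0,0.06],[0.0005,-0.0006,0.03,0,0.06],[0.0005,-0.0006,0.03,0,0.06],[0,0,0.03,0,0.06],[0,0,0.03,0,0.06],[0,0,0.02,0,0.06],[0,0,0.01,0,0.06],[0,0,0,0,0.01],[0,0,0,0,0.01],[0,0,0,0,0.01],[0,0,0,0,0.01],[0,0,0,0,0.01]]]' 20
python3 -m handwheel '[[[0,0.004,0,0,0.01],[0,0.005,0,0,0.01],[0,0.005,0,0,0.01],[0,0.005,0,0,0.01],[0,0.005,0,0,0.01],[0,0.003,0,0,0.01],[0,0,0,0,0.01]]]' 20
```

```text
time_s: 3.3
eef_pos: [0.4428, -0.0272, 0.0265]
orientation: [-0.0, 1.0, -0.031, 0.001]
force: [-0.8, -1.2, 7.2]
gripper_width: 0.0197
finger_force: 25.1
time_s: 4.0
eef_pos: [0.441, -0.0542, 0.0264]
orientation: [-0.0, 1.0, -0.031, 0.001]
force: [-1.3, 1.1, 7.5]
gripper_width: 0.0194
finger_force: 25.2
```

```bash
python3 -m handwheel '[[[0,0.002,0,0,0.01],[0,0.002,0,0,0.01],[0,0.001,0,0,0.01],[0,0,0,0,0.01]]]' 20
python3 -m handwheel '[[[0,0.001,0,0,0.01],[0,0.001,0,0,0.01],[0,0,0,0,0.01]]]' 20
python3 -m handwheel '[[[0,0.001,0,0,0.01],[0,0.001,0,0,0.01],[0,0,0,0,0.01]]]' 20
```

```text
time_s: 4.4
eef_pos: [0.4409, -0.0557, 0.0264]
orientation: [-0.004, 1.0, -0.03, 0.001]
force: [-1.5, 12.1, 8.7]
gripper_width: 0.0194
finger_force: 25.4
time_s: 4.7
eef_pos: [0.4409, -0.0559, 0.0264]
orientation: [-0.006, 1.0, -0.03, 0.001]
force: [-1.0, 18.3, 8.4]
gripper_width: 0.0198
finger_force: 25.7
time_s: 5.0
eef_pos: [0.4409, -0.056, 0.0264]
orientation: [-0.008, 1.0, -0.029, 0.001]
force: [0.5, 24.8, 10.2]
gripper_width: 0.0197
finger_force: 26.2
```

```bash
python3 -m handwheel '[[[0,-0.003,0,0,0.01],[0,-0.002,0,0,0.01],[0,0,0,0,0.06],[0,0,0,0,0.06],[0,0,0,0,0.06],[0,0,0,0,0.06],[0,0,-0.02,0,0.06],[0,0,-0.03,0,0.06],[0,0,-0.04,0,0.08],[0,0,-0.04,0,0.08],[0,0,-0.04,0,0.085],[0,0,0,0,0.085]]]' 20
python3 - <<'E'
from h import *
need(.60,-.34,.20,0)
c=capture("top");P=cloud(c);z=P[...,2];hs=cv2.cvtColor(c["img"],cv2.COLOR_RGB2HSV)
m=(z>.045)&(z<.06)&(abs(P[...,1])<.12)&(P[...,0]<.48)&(P[...,0]>.4);print("grip",P[m].mean(0)*1000)
[print(*b) for b in blobs(c,(z>.011)&(z<.026)&(P[...,1]<-.2),.018,150)]
E
```

```text
time_s: 6.2
eef_pos: [0.4434, -0.0587, 0.2005]
orientation: [0.0, 1.0, -0.031, 0.004]
force: [-0.4, -0.9, -0.1]
gripper_width: 0.085
finger_force: 0.0
roll -0.062  shift x 0.1566 y 0.2813 z 0.0005 | yaw now -3.5 [ 0.4434 -0.0587  0.2005]
grip [nan nan nan]
[363. 110.] 295 (array([ 817.2, -340.4]), array([ 14.2, 278.5]), 90.0)
[358.8 144.7] 305 (array([ 722.1, -323.1]), array([35.8, 58.8]), 176.4)
[405.  168.4] 319 (array([ 659.1, -434.7]), array([36.6, 57.9]), 163.8)
[462.8 188.7] 201 (array([ 592.1, -589.1]), array([ 82.2, 186.6]), 49.0)
[358.5 179.5] 323 (array([ 631.3, -316.3]), array([36.4, 58.4]), 103.8)
[354.3 216.1] 336 (array([ 539.2, -300.5]), array([37.1, 56.8]), 48.9)
[389.7 262.2] 366 (array([ 427.1, -378.8]), array([35.9, 57.5]), 74.9)<stdin>:4: RuntimeWarning: Mean of empty slice.
  ret = um.true_divide(
```

```bash
python3 -m handwheel '[[[0,0,0,-0.1,0.085],[0,0,0,-0.1,0.085],[0,0,0,-0.1,0.085],[0.0151,0.0369,0,0,0.085],[0.0151,0.0369,0,0,0.085],[0.0151,0.0369,0,0,0.085],[0.0151,0.0369,0,0,0.085],[0.0151,0.0369,0,0,0.085],[0.0151,0.0369,0,0,0.085],[0.0151,0.0369,0,0,0.085],[0.0151,0.0369,0,0,0.085],[0,0,0,0,0.085],[0,0,0,0,0.085]]]' 20
cat > cas.py <<'E'
from h import *
import sys
c=capture("wrist");P=cloud(c);z=P[...,2];hs=cv2.cvtColor(c["img"],cv2.COLOR_RGB2HSV)
h0=float(sys.argv[1]) if len(sys.argv)>1 else 0
m=(z>h0+.0145)&(z<h0+.024)
n,l,st,ce=cv2.connectedComponentsWithStats(m.astype(np.uint8))
for i in range(1,n):
    if st[i,4]>800:
        k=l==i;print(ce[i].round(),st[i,4],"hue/sat",np.median(hs[k],0),"z",np.median(z[k]).round(4),rect(P[k][:,:2]),rect(onplane(c,np.argwhere(k)[:,::-1],h0+.018)))
s=sense();print(np.round(s["eef_pos"],4),np.degrees(yaw(s)).round(2))
E
python3 cas.py
```

```text
time_s: 7.55
eef_pos: [0.6261, -0.3166, 0.1921]
orientation: [-0.001, 0.993, 0.118, -0.002]
force: [-0.5, 1.0, -0.8]
gripper_width: 0.0848
finger_force: 0.0
[119.   9.] 832 hue/sat [  1. 255. 230.] z 0.0208 (array([ 745.9, -144.3]), array([18. , 79.4]), 103.5) (array([ 745.7, -144.9]), array([17.7, 79.4]), 103.5)
[282.  80.] 1564 hue/sat [157.  70. 206.] z 0.0163 (array([ 723.4, -321.8]), array([35.8, 55.9]), 173.8) (array([ 723.3, -321.7]), array([35.6, 55.5]), 173.8)
[ 57. 126.] 1445 hue/sat [ 98.   2. 252.] z 0.0152 (array([613.1, -94.9]), array([ 70.2, 138.9]), 179.2) (array([613.9, -96.9]), array([ 69.2, 137.6]), 179.2)
[362. 163.] 1220 hue/sat [ 21. 255. 251.] z 0.0163 (array([ 659.9, -434. ]), array([35.8, 55.9]), 164.2) (array([ 660.1, -433.5]), array([36.6, 55.6]), 164.4)
[255. 162.] 1186 hue/sat [75. 99. 85.] z 0.0163 (array([ 632.4, -315. ]), array([35.2, 55.9]), 103.5) (array([ 632.7, -315. ]), array([34.8, 55.4]), 103.6)
[225. 229.] 973 hue/sat [ 14. 255. 181.] z 0.0162 (array([ 540.2, -299.4]), array([35.8, 55.8]), 50.1) (array([ 541.1, -299.5]), array([36., 56.]), 50.0)
[ 0.6259 -0.3158  0.193 ] 13.65
```

```bash
python3 -m handwheel '[[[0.0031,0.0005,0.03,0,0.085],[0.0031,0.0005,0.03,0,0.085],[0,0,0.03,0,0.085],[0,0,0.03,0,0.085],[0,0,0.025,0,0.085],[0,0,0.015,0,0.085],[0,0,0,0,0.085],[0,0,0,0,0.085]]]' 40
python3 -c "
from h import *
need(.6323,-.3153,.003,13.6)"
```

```text
time_s: 8.4
eef_pos: [0.6335, -0.3154, 0.0361]
orientation: [-0.0, 0.993, 0.119, 0.0]
force: [0.3, -0.2, 0.7]
gripper_width: 0.0846
finger_force: 0.0
roll 0.002  shift x -0.0011 y -0.0004 z 0.0331 | yaw now 13.7 [ 0.6335 -0.3154  0.0361]
```

```bash
python3 -m handwheel '[[[-0.001,0,0.015,0,0.085],[0,0,0.012,0,0.085],[0,0,0.006,0,0.085],[0,0,0,0,0.04],[0,0,0,0,0.04],[0,0,0,0,0.04],[0,0,0,0,0.04],[0,0,0,0,0.04],[0,0,0,0,0.04]]]' 40
python3 -m handwheel '[[[0,0,-0.01,0,0.04],[0,0,-0.02,0,0.04],[0,0,-0.03,0,0.04],[0,0,-0.03,0,0.04],[0,0,0,0,0.04]]]' 40
```

```text
time_s: 9.3
eef_pos: [0.6325, -0.316, 0.0024]
orientation: [-0.0, 0.993, 0.119, 0.0]
force: [-0.3, -0.5, 0.6]
gripper_width: 0.0547
finger_force: 44.0
time_s: 9.8
eef_pos: [0.6355, -0.3176, 0.0983]
orientation: [0.002, 0.993, 0.119, 0.004]
force: [-0.1, -0.9, -0.5]
gripper_width: 0.0546
finger_force: 43.9
```

```bash
python3 -m handwheel '[[[0,0,0,0.125,0.04],[0,0,0,0.125,0.04],[0.0034,-0.0368,0,0,0.04],[0.0034,-0.0368,0,0,0.04],[0.0034,-0.0368,0,0,0.04],[0.0034,-0.0368,0,0,0.04],[0.0034,-0.0368,0,0,0.04],[0.0034,-0.0368,0,0,0.04],[0,0,0,0,0.04],[0,0,0,0,0.04]]]' 40
python3 - <<'E'
from h import *
need(.6585,-.0971,.02,-.6)
c=capture("wrist");np.savez("w2.npz",**c)
P=cloud(c);z=P[...,2];hs=cv2.cvtColor(c["img"],cv2.COLOR_RGB2HSV)
cv2.imwrite("pics/w2.png",cv2.resize(c["img"][:,:,::-1],(768,576)))
m=(z>.013)&(z<.02)&(hs[...,1]<50)&(hs[...,2]>120)&(P[...,1]>-.2)&(P[...,1]<0)
[print(*b) for b in blobs(c,m,.016,200)]
E
```

```text
time_s: 10.8
eef_pos: [0.6551, -0.0946, 0.0921]
orientation: [-0.0, 1.0, -0.005, -0.0]
force: [1.1, -0.1, -0.9]
gripper_width: 0.0547
finger_force: 43.9
roll 0.001  shift x 0.0035 y 0.0025 z 0.0721 | yaw now -0.5 [ 0.6551 -0.0946  0.0921]
[205.4  66. ] 889 (array([755.3, -61.2]), array([ 5.4, 78.5]), 90.4)
[254.8 180.4] 911 (array([661.7, -95.1]), array([41.9, 68.6]), 89.4)
[253.3 302.3] 484 (array([558.5, -93.6]), array([27.9, 68.4]), 89.4)
```

View pics/w2.png

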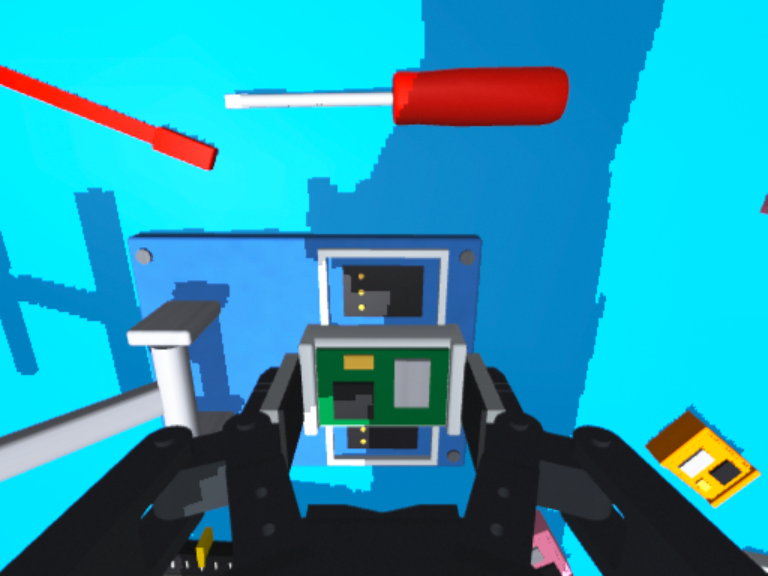

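The cassette is held squarely, with its board at (383,385). The far bay sits above it at (383,290). Wall corners are at (319,251), (447,252), (328,465) and (437,465).

```bash
python3 - <<'E'
from h import *
c=dict(np.load("w2.npz"));f=lambda p,h:(onplane(c,(np.array(p)+.5)/1.5-.5,h)*1000).round(1)
A=f([(319,250),(447,251),(437,465),(328,465)],.016);print(A.tolist(),A.mean(0))
P=cloud(c)*1000;q=P[int(375/1.5)-15:int(375/1.5)+15,225:290];print("board z",np.median(q[...,2]))
h=np.median(q[...,2])/1000
B=f([(301,345),(467,345)],h);print("far corners of cassette? ",B.tolist())
hs=cv2.cvtColor(c["img"],cv2.COLOR_RGB2HSV)
m=(hs[...,0]>50)&(hs[...,0]<85)&(hs[...,1]>120)&(P[...,2]>60);v,u=np.nonzero(m);m2=(u>190)&(u<320)&(v>200)&(v<310)
print("green",rect(onplane(c,np.c_[u,v][m2],h)),m2.sum())
E
```

```text
[[682.6, -62.1], [681.4, -129.2], [543.2, -128.2], [543.9, -59.8]] [612.775 -94.825]
board z 105.99542928751801
far corners of cassette?  [[672.9, -68.1], [672.3, -123.2]]
green (array([656. , -94.8]), array([29.7, 44.5]), 89.4) 2668
```

```bash
python3 -m handwheel '[[[0.0026,-0.0004,0.02,0,0.04],[0,0,0.02,0,0.04],[0,0,0.01,0,0.04],[0,0,0.006,0,0.04],[0,0,0,0,0.04],[0,0,0,0,0.04]]]' 40
python3 -c "
from h import *
need(.6577,-.0942,.0146,-.6)"
```

```text
time_s: 11.45
eef_pos: [0.6583, -0.0955, 0.0369]
orientation: [-0.0, 1.0, -0.006, 0.0]
force: [-0.0, 0.2, -1.0]
gripper_width: 0.0549
finger_force: 43.8
roll -0.001  shift x -0.0006 y -0.0013 z 0.0223 | yaw now -0.7 [ 0.6583 -0.0955  0.0369]
```

```bash
python3 -m handwheel '[[[-0.0006,-0.0013,0.01,0,0.04],[0,0,0.006,0,0.04],[0,0,0.003,0,0.04],[0,0,0.003,0,0.04],[0,0,0,0,0.04],[0,0,0,0,0.04]]]' 40
```

```text
time_s: 12.05
eef_pos: [0.6573, -0.0937, 0.0144]
orientation: [-0.0, 1.0, -0.006, 0.0]
force: [-0.4, -0.3, 1.1]
gripper_width: 0.0546
finger_force: 49.4
```

```bash
python3 -m handwheel '[[[0,0,0,0,0.07],[0,0,0,0,0.085],[0,0,0,0,0.085],[0,0,0,0,0.085],[0,0,-0.01,0,0.085],[0,0,-0.03,0,0.085],[0,0,-0.04,0,0.085],[0,0,-0.04,0,0.085],[0,0,-0.04,0,0.085],[0,0,0,0,0.085],[0,0,0,0,0.085]]]' 40
python3 - <<'E'
from h import *
c=capture("wrist");P=cloud(c);z=P[...,2]
[print(*b) for b in blobs(c,(z>.026)&(z<.034)&(P[...,1]<-.03),.030,200)]
[print(*b) for b in blobs(c,(z>.013)&(z<.02)&(P[...,1]>-.2)&(P[...,1]<-.03),.016,200)]
need(.427,-.377,.19,-15)
c=capture("top");P=cloud(c);z=P[...,2];[print(*b) for b in blobs(c,(z>.011)&(z<.026)&(P[...,1]<-.2),.018,150)]
E
```

```text
time_s: 13.15
eef_pos: [0.6583, -0.094, 0.1764]
orientation: [-0.0, 1.0, -0.006, 0.002]
force: [-0.2, 0.2, 0.4]
gripper_width: 0.0849
finger_force: 0.0
[254.3 174.8] 1457 (array([658.8, -94. ]), array([34.8, 55.7]), 89.3)
[316.9   6.2] 239 (array([ 815.2, -153.2]), array([ 6.4, 54.3]), 89.3)
[223.9  77.6] 424 (array([756.3, -65.6]), array([ 7.4, 70.6]), 90.4)
[297.8  87.6] 245 (array([ 746.3, -140.6]), array([ 5.6, 79.8]), 88.6)
[255.3 204.3] 1614 (array([613.9, -94.6]), array([ 68.8, 138.1]), 179.2)
[329.6 314.2] 460 (array([ 457.6, -186.3]), array([28. , 65.4]), 1.2)
[227.1 326.1] 350 (array([445.6, -55.4]), array([32.6, 50.7]), 82.2)
roll 0.250  shift x -0.1490 y 0.3331 z -0.0155 | yaw now -0.7 [ 0.6572 -0.0938  0.1745]
[388.1 109.8] 161 (array([ 816.2, -404. ]), array([ 11.1, 145.6]), 89.3)
[405.  168.4] 322 (array([ 659.2, -434.9]), array([37. , 57.1]), 164.6)
[463.1 189. ] 215 (array([ 591.5, -590. ]), array([ 79.6, 186.8]), 50.7)
[396.5 247.4] 363 (array([ 462.1, -397.9]), array([36. , 57.5]), 75.4)
```

Cassette A lies flat in its bay. The second cassette has been knocked aside, to (462,-398).

```bash
python3 -m handwheel '[[[0,0,0,0.121,0.085],[0,0,0,0.121,0.085],[-0.0124,0.038,0,0,0.085],[-0.0124,0.038,0,0,0.085],[-0.0124,0.038,0,0,0.085],[-0.0124,0.038,0,0,0.085],[-0.0124,0.038,0,0,0.085],[-0.0124,0.038,0,0,0.085],[-0.0124,0.038,0,0,0.085],[-0.0124,0.038,0,0,0.085],[-0.0124,0.038,0,0,0.085],[0,0,0,0,0.085],[0,0,0,0,0.085]]]' 40
python3 cas.py
```

```text
time_s: 14.55
eef_pos: [0.4733, -0.4357, 0.1635]
orientation: [-0.014, 0.995, -0.1, -0.0]
force: [-0.1, -0.3, 0.0]
gripper_width: 0.0849
finger_force: 0.0
[115. 137.] 1514 hue/sat [ 21. 255. 251.] z 0.0162 (array([ 540.1, -300. ]), array([36.2, 56.2]), 49.9) (array([ 540.1, -301.1]), array([36. , 56.2]), 50.2)
[225. 190.] 1309 hue/sat [ 76. 102.  80.] z 0.0162 (array([ 463.2, -397.1]), array([35.8, 56.1]), 75.2) (array([ 463.6, -397.5]), array([35.3, 55.6]), 75.1)
[ 59. 224.] 1070 hue/sat [169. 119. 173.] z 0.0161 (array([ 458. , -200.4]), array([37. , 56.2]), 27.8) (array([ 458.7, -202.4]), array([37.1, 55.6]), 27.7)
[ 0.474  -0.435   0.1638] -11.4
```

```bash
python3 -m handwheel '[[[0,0,0,0,0.085],[0,0,0,0,0.085],[0,0,0,0,0.085]]]' 40
python3 -c "
from h import *
print(sense()['orientation'],sense()['q']);need(.463,-.397,.034,-14.9)"
```

```text
time_s: 14.9
eef_pos: [0.4753, -0.4349, 0.1653]
orientation: [-0.013, 0.995, -0.098, 0.001]
force: [-0.1, 0.1, -0.1]
gripper_width: 0.0849
finger_force: 0.0
[-1.32983898e-02  9.95074406e-01 -9.82307886e-02  8.89236315e-04] [-0.75249562  0.43977698 -0.01732152  1.12847193  0.02218909  2.58572956]
roll 0.063  shift x -0.0216 y -0.0335 z 0.1313 | yaw now -11.3 [ 0.4753 -0.4349  0.1653]
```

```bash
python3 -m handwheel '[[[0,0,0,0.063,0.085],[-0.0108,-0.0167,0,0,0.085],[-0.0108,-0.0167,0,0,0.085],[0,0,0,0,0.085],[0,0,0,0,0.085]]]' 40
python3 -c "
from h import *
print(sense()['orientation'],sense()['q']);need(.463,-.397,.034,-14.9)"; python3 cas.py
```

```text
time_s: 15.4
eef_pos: [0.4629, -0.3979, 0.1666]
orientation: [-0.013, 0.991, -0.13, 0.001]
force: [0.4, 0.4, 0.8]
gripper_width: 0.0851
finger_force: 0.0
[-1.28958235e-02  9.91461026e-01 -1.29761464e-01  8.33031185e-04] [-0.72208347  0.37522088 -0.10996943  1.09861705  0.022333    2.67964255]
roll -0.000  shift x -0.0001 y -0.0009 z 0.1326 | yaw now -14.9 [ 0.4629 -0.3979  0.1666]
[145. 126.] 1562 hue/sat [ 22. 255. 251.] z 0.0162 (array([ 540. , -300.1]), array([35.7, 56.1]), 49.9) (array([ 540. , -300.8]), array([36. , 56.2]), 50.1)
[257. 174.] 1352 hue/sat [77. 80. 85.] z 0.0163 (array([ 463.1, -397.1]), array([35.5, 56. ]), 75.1) (array([ 463.4, -397.2]), array([35.2, 55.6]), 75.4)
[ 92. 219.] 1078 hue/sat [158.  63. 237.] z 0.0161 (array([ 458.4, -201. ]), array([36.5, 55.8]), 28.5) (array([ 458.7, -202.5]), array([36.8, 55.6]), 27.5)
[ 0.463  -0.3984  0.1666] -14.94
```

```bash
python3 -m handwheel '[[[0,0,0.03,0,0.085],[0,0,0.03,0,0.085],[0,0.001,0.03,0,0.085],[0,0.001,0.025,0,0.085],[0,0,0.015,0,0.085],[0,0,0,0,0.085],[0,0,0,0,0.085]]]' 40
python3 -c "
from h import *
need(.463,-.397,.003,-14.9)"
```

```text
time_s: 16.15
eef_pos: [0.4627, -0.3971, 0.0363]
orientation: [-0.013, 0.991, -0.13, 0.0]
force: [1.0, -0.4, 0.4]
gripper_width: 0.0851
finger_force: 0.0
roll -0.002  shift x 0.0002 y -0.0001 z 0.0333 | yaw now -15.0 [ 0.4627 -0.3971  0.0363]
```

```bash
python3 -m handwheel '[[[0,0.0008,0.015,0,0.085],[0,0,0.012,0,0.085],[0,0,0.006,0,0.085],[0,0,0,0,0.04],[0,0,0,0,0.04],[0,0,0,0,0.04],[0,0,0,0,0.04],[0,0,0,0,0.04],[0,0,0,0,0.04]]]' 40
python3 -m handwheel '[[[0,0,-0.01,0,0.04],[0,0,-0.02,0,0.04],[0,0,-0.03,0,0.04],[0,0,-0.03,0,0.04],[0,0,-0.03,0,0.04],[0,0,0,0,0.04],[0,0,0,0,0.04]]]' 40
python3 -c "
from h import *
print(sense()['orientation']);need(.5679,-.0935,.1,-.6)"
```

```text
time_s: 17.05
eef_pos: [0.4626, -0.3966, 0.0036]
orientation: [-0.013, 0.991, -0.13, 0.001]
force: [0.2, 1.2, 2.2]
gripper_width: 0.0548
finger_force: 43.2
time_s: 17.75
eef_pos: [0.4623, -0.4, 0.1243]
orientation: [-0.013, 0.991, -0.13, 0.001]
force: [-0.6, 0.6, -2.0]
gripper_width: 0.055
finger_force: 43.0
[-0.01267046  0.99138935 -0.13032563  0.00135546]
roll -0.251  shift x 0.1024 y -0.3076 z 0.0243 | yaw now -15.0 [ 0.4623 -0.4     0.1243]
```

```bash
python3 -m handwheel '[[[0,0,0,-0.125,0.04],[0,0,0,-0.126,0.04],[0.0128,-0.0384,0,0,0.04],[0.0128,-0.0384,0,0,0.04],[0.0128,-0.0384,0,0,0.04],[0.0128,-0.0384,0,0,0.04],[0.0128,-0.0384,0,0,0.04],[0.0128,-0.0384,0,0,0.04],[0.0128,-0.0384,0,0,0.04],[0.0128,-0.0384,0,0,0.04],[0,0,0,0,0.04],[0,0,0,0,0.04],[0,0,0,0,0.04]]]' 40
python3 - <<'E'
from h import *
print(sense()["orientation"]);need(.5675,-.0940,.040,-.6)
c=capture("wrist");np.savez("w3.npz",**c);P=cloud(c);z=P[...,2]
hs=cv2.cvtColor(c["img"],cv2.COLOR_RGB2HSV)
cv2.imwrite("pics/w3.png",cv2.resize(c["img"][:,:,::-1],(768,576)))
[print(*b) for b in blobs(c,(z>.026)&(z<.034)&(P[...,1]<-.03),.030,200)]
[print(*b) for b in blobs(c,(hs[...,0]>50)&(hs[...,0]<85)&(hs[...,1]>120),.12,200)]
E
```

```text
time_s: 19.05
eef_pos: [0.5664, -0.0941, 0.1307]
orientation: [-0.013, 1.0, -0.005, 0.001]
force: [-1.0, 0.7, -1.2]
gripper_width: 0.0552
finger_force: 43.0
[-0.01302456  0.99989957 -0.00547089  0.00113273]
roll -0.000  shift x 0.0011 y -0.0001 z 0.0907 | yaw now -0.6 [ 0.5664 -0.0941  0.1307]
[256.   80.4] 2822 (array([657.6, -94. ]), array([35.1, 55.6]), 89.3)
[256.1  82. ] 1306 (array([654. , -95.8]), array([17.9, 27.7]), 89.4)
[255.  256.4] 2673 (array([552.5, -93.7]), array([35.2, 52.9]), 90.1)
```

View pics/w3.png

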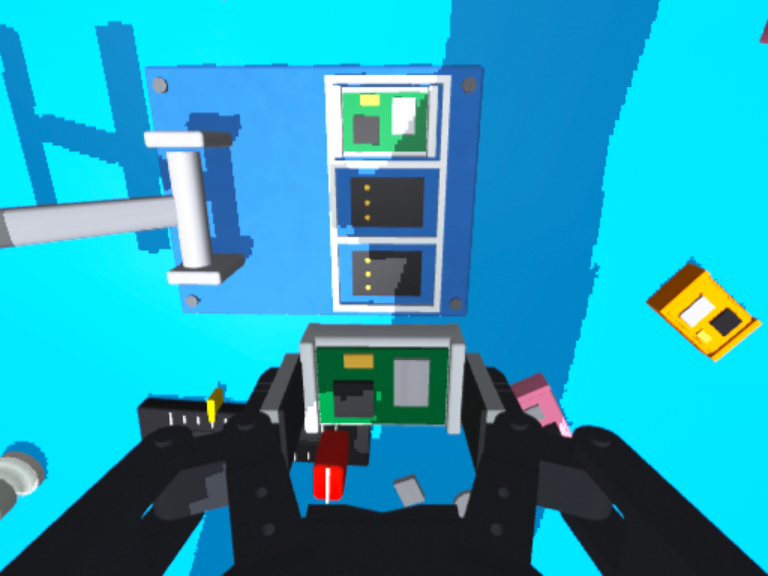

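Cassette A is seated flat in the far bay, with its board at (387,120), and the near bay at (387,273) is free. Cassette B is held level with its board at (383,385).

```bash
python3 -m handwheel '[[[0.001,0.001,0.03,0,0.04],[0,0.001,0.03,0,0.04],[0,0,0.02,0,0.04],[0,0,0.01,0,0.04],[0,0,0,0,0.04],[0,0,0,0,0.04]]]' 40
python3 -c "
from h import *
need(.5675,-.0940,.016,-.6)"
```

```text
time_s: 19.7
eef_pos: [0.5692, -0.0939, 0.0423]
orientation: [-0.013, 1.0, -0.006, 0.003]
force: [-0.0, -0.1, 0.1]
gripper_width: 0.0548
finger_force: 43.0
roll -0.001  shift x -0.0017 y 0.0001 z 0.0263 | yaw now -0.6 [ 0.5692 -0.0939  0.0423]
```

```bash
python3 -m handwheel '[[[-0.0008,0.0007,0.01,0,0.04],[0,0,0.008,0,0.04],[0,0,0.005,0,0.04],[0,0,0.003,0,0.04],[0,0,0,0,0.04],[0,0,0,0,0.04]]]' 40
python3 -c "
from h import *
need(.5675,-.0940,.0155,-.6)"
```

```text
time_s: 20.3
eef_pos: [0.5681, -0.0931, 0.0156]
orientation: [-0.013, 1.0, -0.005, 0.002]
force: [-0.9, -0.1, 0.5]
gripper_width: 0.0547
finger_force: 43.2
roll 0.000  shift x -0.0006 y 0.0009 z 0.0001 | yaw now -0.6 [ 0.5681 -0.0931  0.0156]
```

```bash
python3 -m handwheel '[[[0,0,0,0,0.07],[0,0,0,0,0.085],[0,0,0,0,0.085],[0,0,0,0,0.085],[0,0,-0.01,0,0.085],[0,0,-0.03,0,0.085],[0,0,-0.04,0,0.085],[0,0,-0.04,0,0.085],[0,0,-0.04,0,0.085],[0,0,-0.04,0,0.085],[0,0,-0.02,0,0.085],[0,0,0,0,0.085]]]' 40
python3 - <<'E'
from h import *
c=capture("wrist");P=cloud(c);z=P[...,2]
[print(*b) for b in blobs(c,(z>.022)&(z<.036)&(P[...,1]<-.03)&(P[...,1]>-.2),.030,200)]
E
python3 -m handwheel '[[[0,0,0,-0.149,0.06],[0,0,0,-0.149,0.06],[0,0,0,-0.149,0.06],[0,0,0,-0.149,0.06],[0,0,0,-0.149,0.06],[0,0,0,-0.149,0.06],[0,0,0,-0.149,0.06],[0,0,0,-0.149,0.06],[0,0,0,-0.149,0.06],[0,0,0,-0.149,0.06],[0,0,0,-0.149,0.06],[0,0,0,-0.149,0.06],[0,0,0,-0.149,0.06],[0,0,0,-0.149,0.06],[0,0,0,-0.149,0.06],[0,0,0,-0.149,0.06],[0,0,0,-0.149,0.06],[0,0,0,-0.149,0.06],[0,0,0,-0.149,0.06],[0,0,0,-0.149,0.06]]]' 40
python3 -m handwheel '[[[0,0,0,-0.14,0.05],[0,0,0,0,0.05],[0,0,0,0,0.05]]]' 40
python3 -c "
from h import *
print(sense()['orientation'],sense()['q']);need(.5817,.1465,.25,180)"
```

```text
time_s: 21.5
eef_pos: [0.5693, -0.0995, 0.2403]
orientation: [-0.012, 1.0, -0.005, 0.006]
force: [-0.4, 0.7, -0.1]
gripper_width: 0.0849
finger_force: 0.0
[253.4  89. ] 1521 (array([657.6, -94.2]), array([35.4, 55.5]), 89.3)
[253.9 162.5] 1236 (array([569.3, -93.8]), array([36.2, 55.7]), 89.6)
time_s: 23.55
eef_pos: [0.5661, -0.0987, 0.2338]
orientation: [-0.0, 0.083, 0.996, 0.013]
force: [1.1, 0.1, -0.1]
gripper_width: 0.0598
finger_force: 0.0
time_s: 23.85
eef_pos: [0.5665, -0.0988, 0.2345]
orientation: [0.001, 0.018, 1.0, 0.013]
force: [-0.1, 0.1, 0.2]
gripper_width: 0.0501
finger_force: 0.0
[0.00105983 0.01760743 0.99975604 0.01329379] [-0.18796522  0.26711555 -0.10233928  1.20376062  0.02656282 -0.15277755]
roll -0.035  shift x -0.0152 y 0.2453 z -0.0155 | yaw now 178.0 [ 0.5665 -0.0988  0.2345]
```

```bash
python3 -m handwheel '[[[-0.0022,0.035,0,-0.025,0.05],[-0.0022,0.035,0,0,0.05],[-0.0022,0.035,0,0,0.05],[-0.0022,0.035,0,0,0.05],[-0.0022,0.035,0,0,0.05],[-0.0022,0.035,0,0,0.05],[-0.0022,0.035,0,0,0.05],[0,0,0,0,0.05],[0,0,0,0,0.05]]]' 40
python3 - <<'E'
from h import *
need(.5817,.1475,.1435,179.4)
c=capture("wrist");P=cloud(c)*1000;hs=cv2.cvtColor(c["img"],cv2.COLOR_RGB2HSV)
m=((hs[...,0]<6)|(hs[...,0]>174))&(hs[...,1]>150)&(P[...,2]>120)&(P[...,2]<190)
print(m.sum(),P[m].mean(0),P[m].min(0),P[m].max(0));k=m&(P[...,2]>np.percentile(P[m][:,2],70));print(P[k].mean(0))
cv2.imwrite("pics/w4.png",cv2.resize(c["img"][:,:,::-1],(768,576)))
c=capture("top");P=cloud(c)*1000;z=P[...,2]
E
```

```text
time_s: 24.75
eef_pos: [0.5847, 0.1462, 0.2414]
orientation: [0.002, 0.004, 1.0, 0.013]
force: [0.1, 0.6, 0.1]
gripper_width: 0.0497
finger_force: 0.0
roll 0.003  shift x 0.0030 y 0.0012 z 0.0979 | yaw now 179.6 [0.5847 0.1462 0.2414]
1665 [609.99485602 147.68904302 167.45681985] [560.61073026 141.17937921 161.46457166] [669.15789184 153.95271442 170.45161609]
[611.86987817 147.36250198 168.85106426]
```

View pics/w4.png

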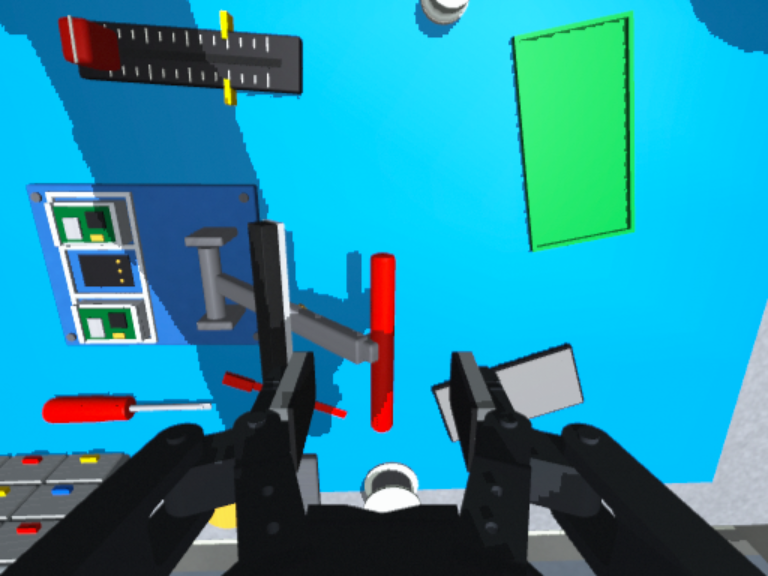

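The wrist view shows the handle bar between the fingers at (383,340), running (383,260)–(383,428). The arm meets it at (370,345), and the pinch side is clear.

```bash
python3 -m handwheel '[[[0.003,-0.0012,0.02,0,0.05],[0,0,0.025,0,0.05],[0,0,0.025,0,0.05],[0,0,0.018,0,0.05],[0,0,0.008,0,0.05],[0,0,0,0,0.05]]]' 40
python3 -m handwheel '[[[0,0,0,0,0.005],[0,0,0,0,0.005],[0,0,0,0,0.005],[0,0,0,0,0.005],[0,0,0,0,0.005]]]' 30
python3 - <<'E'
from h import *
s=sense();print(s["eef_pos"],s["force"])
# arc for grip: hinge (10.8,45) ; TCP follows grasp point minus 19
H=np.array([.0108,.045]);r=np.hypot(.18,.015);a0=np.arctan2(.015,.18)
t=np.array([2.35,2.2,2.05,1.9,1.75,1.6,1.45,1.3,1.1,.9])
p=np.c_[H[0]-r*np.cos(a0+t),H[1]+r*np.sin(a0+t)];print((p*1000).round(1).tolist());print((np.diff(p,axis=0)*1000).round(1).tolist())
E
```

```text
time_s: 25.45
eef_pos: [0.5817, 0.1458, 0.145]
orientation: [0.001, 0.004, 1.0, 0.013]
force: [-0.3, -0.4, 1.3]
gripper_width: 0.05
finger_force: 0.0
time_s: 25.95
eef_pos: [0.5835, 0.1487, 0.1474]
orientation: [0.003, 0.003, 1.0, 0.015]
force: [-0.6, 4.4, 3.0]
gripper_width: 0.0124
finger_force: 30.3
[0.58347394 0.1486528  0.14742321] [-0.56335114  4.44734503  2.98200527]
[[148.0, 162.5], [128.9, 181.7], [107.1, 197.8], [83.2, 210.5], [57.6, 219.4], [31.0, 224.5], [4.0, 225.5], [-22.9, 222.5], [-57.5, 212.2], [-89.3, 195.3]]
[[-19.1, 19.2], [-21.8, 16.1], [-23.9, 12.7], [-25.5, 9.0], [-26.6, 5.0], [-27.0, 1.0], [-26.9, -3.0], [-34.6, -10.2], [-31.9, -16.9]]
```

```bash
python3 -m handwheel '[[[0,-0.0094,-0.0096,0,0.005],[0,-0.0094,-0.0096,0,0.005],[0,-0.0107,-0.008,0,0.005],[0,-0.0107,-0.008,0,0.005],[0,-0.0118,-0.0064,0,0.005],[0,-0.0118,-0.0064,0,0.005],[0,-0.0127,-0.0045,0,0.005],[0,-0.0127,-0.0045,0,0.005],[0,-0.0133,-0.0025,0,0.005],[0,-0.0133,-0.0025,0,0.005],[0,-0.0135,-0.0005,0,0.005],[0,-0.0135,-0.0005,0,0.005],[0,-0.0135,0.0015,0,0.005],[0,-0.0135,0.0015,0,0.005]]]' 40
python3 - <<'E'
from h import *
H=np.array([.0108,.045]);r=np.hypot(.18,.015);a0=np.arctan2(.015,.18)
s=sense();x,y,z=s["eef_pos"];print(s["force"],"angle",np.arctan2(z+.019-H[1],H[0]-y)-a0,np.hypot(z+.019-H[1],H[0]-y),r)
t=np.linspace(1.3,.03,10)
p=np.c_[H[0]-r*np.cos(a0+t),H[1]+r*np.sin(a0+t)];print((np.diff(p,axis=0)*1000).round(1).tolist(),p[-1])
E
```

```text
time_s: 27.35
eef_pos: [0.5812, -0.0245, 0.2035]
orientation: [0.003, 0.003, 1.0, 0.013]
force: [-1.4, 1.8, 5.4]
gripper_width: 0.0123
finger_force: 44.6
[-1.38719413  1.78129615  5.43930252] angle 1.2915948282834295 0.18099362474797473 0.18062391868188443
[[-24.6, -6.5], [-23.5, -9.9], [-21.8, -13.1], [-19.8, -16.0], [-17.3, -18.7], [-14.5, -20.9], [-11.4, -22.8], [-8.1, -24.1], [-4.7, -25.0]] [-0.16866907  0.06539244]
```

```bash
python3 -m handwheel '[[[0,-0.0123,0.0033,0,0.005],[0,-0.0123,0.0033,0,0.005],[0,-0.0118,0.005,0,0.005],[0,-0.0118,0.005,0,0.005],[0,-0.0109,0.0066,0,0.005],[0,-0.0109,0.0066,0,0.005],[0,-0.0101,0.008,0,0.005],[0,-0.0101,0.008,0,0.005],[0,-0.009,0.0094,0,0.005],[0,-0.009,0.0094,0,0.005],[0,-0.0077,0.0105,0,0.005],[0,-0.0077,0.0105,0,0.005],[0,-0.0063,0.0114,0,0.005],[0,-0.0063,0.0114,0,0.005],[0,-0.0047,0.0121,0,0.005],[0,-0.0047,0.0121,0,0.005],[0,-0.003,0.012,0,0.005],[0,-0.003,0.011,0,0.005],[0,0,0,0,0.005]]]' 40
python3 - <<'E'
from h import *
H=np.array([.0108,.045]);a0=np.arctan2(.015,.18)
s=sense();x,y,z=s["eef_pos"];print(s["force"],"angle",np.arctan2(z+.019-H[1],H[0]-y)-a0,np.hypot(z+.019-H[1],H[0]-y))
E
```

```text
time_s: 29.25
eef_pos: [0.5802, -0.1679, 0.0408]
orientation: [0.002, 0.002, 1.0, 0.017]
force: [-2.8, 13.1, 2.1]
gripper_width: 0.0124
finger_force: 49.0
[-2.75379662 13.0968696   2.05288498] angle -0.0006721225177166307 0.1793171102544201
```

```bash
python3 -m handwheel '[[[0,0.003,0,0,0.02],[0,0,0,0,0.045],[0,0,0,0,0.045],[0,0,0,0,0.045],[0,0,-0.01,0,0.045],[0,0,-0.03,0,0.045],[0,0,-0.04,0,0.05],[0,0,-0.04,0,0.05],[0,0,-0.04,0,0.05],[0,0,0,0,0.05],[0,0,0,0,0.05]]]' 20
python3 - <<'E'
from h import *
print(sense()["orientation"]);need(.441,-.056,.2,176.4)
c=capture("wrist");P=cloud(c)*1000;hs=cv2.cvtColor(c["img"],cv2.COLOR_RGB2HSV)
m=((hs[...,0]<6)|(hs[...,0]>174))&(hs[...,1]>150)&(P[...,2]>40)&(P[...,2]<190)&(P[...,0]>550)&(P[...,0]<690)
print(m.sum(),P[m].mean(0),P[m].max(0))
cv2.imwrite("pics/w5.png",cv2.resize(c["img"][:,:,::-1],(768,576)))
E
```

```text
time_s: 30.35
eef_pos: [0.5811, -0.1735, 0.204]
orientation: [0.004, 0.004, 1.0, 0.012]
force: [0.7, 0.9, 0.3]
gripper_width: 0.0499
finger_force: 0.0
[0.00394787 0.00356273 0.99990793 0.01248409]
roll 0.056  shift x 0.1472 y 0.1084 z 0.0040 | yaw now 179.6 [ 0.5811 -0.1735  0.204 ]
1195 [ 607.26428778 -169.46568591   68.48960927] [ 665.91673785 -162.66270286   71.65131889]
```

View pics/w5.png

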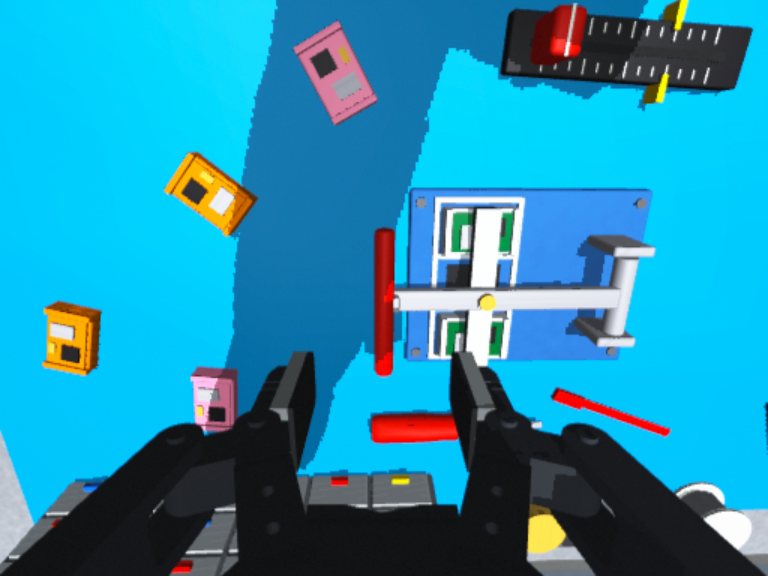

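The clamp lies closed across both cassettes: presser at (485,285), handle at (384,300). The fader grip is at its zero end at (565,30).

```bash
python3 -m handwheel '[[[0,0,0,0.056,0.055],[0.0368,0.0271,0,0,0.055],[0.0368,0.0271,0,0,0.055],[0.0368,0.0271,0,0,0.055],[0.0368,0.0271,0,0,0.055],[0,-0.001,0.03,0,0.055],[0,-0.001,0.03,0,0.055],[0,-0.001,0.03,0,0.055],[0,-0.001,0.03,0,0.055],[0,0,0,0,0.055],[0,0,0,0,0.055]]]' 20
python3 -c "
from h import *
need(.441,-.0552,.027,176.3)"
```

```text
time_s: 31.5
eef_pos: [0.4389, -0.0561, 0.0838]
orientation: [0.0, 0.031, 0.999, 0.013]
force: [-0.4, -1.0, 0.4]
gripper_width: 0.0552
finger_force: 0.0
roll 0.002  shift x -0.0021 y 0.0011 z 0.0568 | yaw now 176.4 [ 0.4389 -0.0561  0.0838]
```

```bash
python3 -m handwheel '[[[-0.002,0,0.025,0,0.055],[0,0,0.02,0,0.055],[0,-0.0005,0.012,0,0.055],[0,0,0,0,0.055],[0,0,0,0,0.01],[0,0,0,0,0.01],[0,0,0,0,0.01],[0,0,0,0,0.01],[0,0,0,0,0.01]]]' 20
python3 -m handwheel '[[[0,0.005,0,0,0.01],[0,0.01,0,0,0.01],[0,0.01,0,0,0.01],[0,0.01,0,0,0.01],[0,0.01,0,0,0.01],[0,0.01,0,0,0.01],[0,0.01,0,0,0.01],[0,0.01,0,0,0.01],[0,0.005,0,0,0.01],[0,0.003,0,0,0.01],[0,0,0,0,0.01],[0,0,0,0,0.01]]]' 20
python3 -c "
from h import *
need(.447,.0331,.027,176.3)
c=capture('wrist');np.savez('w6.npz',**c)"
```

```text
time_s: 32.4
eef_pos: [0.4437, -0.0555, 0.0289]
orientation: [0.003, 0.031, 0.999, 0.013]
force: [-1.4, 2.1, 5.5]
gripper_width: 0.0198
finger_force: 23.6
time_s: 33.6
eef_pos: [0.4492, 0.0285, 0.029]
orientation: [0.003, 0.031, 0.999, 0.013]
force: [9.9, 0.3, -13.3]
gripper_width: 0.0199
finger_force: 21.9
roll 0.003  shift x 0.0025 y 0.0044 z 0.0020 | yaw now 176.5 [0.4492 0.0285 0.029 ]
```

```bash
python3 -m handwheel '[[[0.001,0.003,0.001,0,0.01],[0.001,0.0015,0.001,0,0.01],[0,0,0,0,0.01],[0,0,0,0,0.01]]]' 20
python3 -m handwheel '[[[0,0,0,0,0.03],[0,0,0,0,0.055],[0,0,0,0,0.055],[0,0,0,0,0.055],[0,0,-0.02,0,0.055],[0,-0.001,-0.03,0,0.055],[0,-0.001,-0.03,0,0.055],[0,-0.001,-0.03,0,0.055],[0,0,-0.03,0,0.055],[0,0,-0.03,0,0.055],[0,0,0,0,0.055]]]' 20
python3 - <<'E'
from h import *
need(.447,.0331,.027,176.3)
c=capture("wrist");np.savez("w6.npz",**c);P=cloud(c)*1000;hs=cv2.cvtColor(c["img"],cv2.COLOR_RGB2HSV)
near=(P[...,0]>390)&(P[...,0]<500)&(abs(P[...,1])<120)
r=near&((hs[...,0]<8)|(hs[...,0]>172))&(hs[...,1]>130)&(P[...,2]>49)&(P[...,2]<62);print("grip",r.sum(),rect(P[r][:,:2]/1000),P[r].mean(0))
m=near&(hs[...,0]>22)&(hs[...,0]<35)&(hs[...,1]>150)
n,l,st,ce=cv2.connectedComponentsWithStats(m.astype(np.uint8))
for i in range(1,n):
    if st[i,4]>8:print(st[i],ce[i],P[l==i].mean(0).round(1))
im=c["img"][:,:,::-1];cv2.imwrite("pics/w6.png",cv2.resize(im[:256,120:420],(780,666))[:600])
E
```

```text
time_s: 34.05
eef_pos: [0.4495, 0.033, 0.0289]
orientation: [0.005, 0.031, 0.999, 0.013]
force: [7.8, -0.4, 2.0]
gripper_width: 0.0197
finger_force: 23.5
time_s: 35.15
eef_pos: [0.4473, 0.0247, 0.2013]
orientation: [0.005, 0.032, 0.999, 0.013]
force: [0.3, -1.0, -0.5]
gripper_width: 0.0551
finger_force: 0.0
roll 0.001  shift x 0.0008 y 0.0084 z 0.1743 | yaw now 176.4 [0.4473 0.0247 0.2013]
grip 405 (array([443.6,  32.2]), array([19.2, 26.4]), 177.0) [442.89297455  32.31005265  53.08528355]
[255 134   6  17  70] [257.5        142.05714286] [421.3  34.3  15.8]
[256 183   4   5  16] [257.1875 185.3125] [473.2  30.8  16.4]
```

View pics/w6.png

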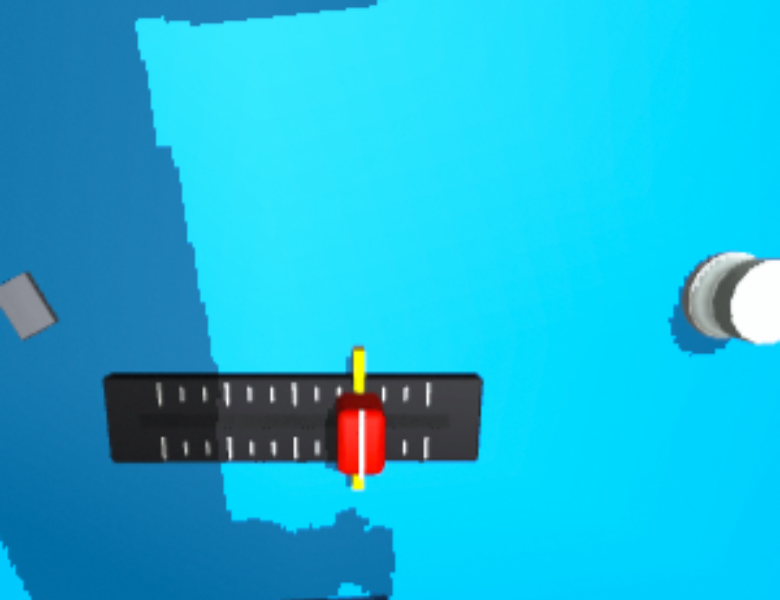

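The grip sits on the yellow pointer: grip line at (361,440), pointer tips at (359,370) and (358,482), about 0.5 mm off. I'll dwell there for more than two seconds and then bring it home.

```bash
python3 -m handwheel '[[[0,0,0,0,0.055],[0,0,0,0,0.055],[0,0,0,0,0.055],[0,0,0,0,0.055],[0,0,0,0,0.055],[0,0,0,0,0.055],[0,0,0,0,0.055],[0,0,0,0,0.055],[0,0,0,0,0.055],[0,0,0,0,0.055],[0,0,0,0,0.055],[0,0,0,0,0.055],[0,0,0,0,0.055],[0,0,0,0,0.055],[0,0,0,0,0.055],[0,0,0,0,0.055],[0,0,0,0,0.055],[0,0,0,0,0.055]]]' 20
python3 -m handwheel '[[[0.0005,0.005,0.03,0,0.055],[0,0,0.03,0,0.055],[0,0,0.03,0,0.055],[0,0,0.03,0,0.055],[0,0,0.025,0,0.055],[0,0,0.018,0,0.055],[0,0,0.008,0,0.055],[0,0,0,0,0.055]]]' 20
python3 -c "
from h import *
need(.4475,.0331,.029,176.3)"
```

```text
time_s: 37.0
eef_pos: [0.445, 0.0246, 0.1976]
orientation: [0.002, 0.031, 0.999, 0.013]
force: [-0.5, -1.0, -0.3]
gripper_width: 0.0546
finger_force: 0.0
time_s: 37.8
eef_pos: [0.4447, 0.034, 0.026]
orientation: [0.001, 0.031, 0.999, 0.013]
force: [0.2, 0.6, 0.2]
gripper_width: 0.055
finger_force: 0.0
roll 0.002  shift x -0.0028 y -0.0007 z -0.0030 | yaw now 176.4 [0.4447 0.034  0.026 ]
```

```bash
python3 -m handwheel '[[[0,0,-0.002,0,0.055],[0,0,0,0,0.01],[0,0,0,0,0.01],[0,0,0,0,0.01],[0,0,0,0,0.01],[0,0,0,0,0.01]]]' 20
python3 -m handwheel '[[[0,-0.005,0,0,0.01],[0,-0.01,-0.0003,0,0.01],[0,-0.01,-0.0003,0,0.01],[0,-0.01,-0.0003,0,0.01],[0,-0.01,-0.0003,0,0.01],[0,-0.01,-0.0003,0,0.01],[0,-0.01,-0.0003,0,0.01],[0,-0.01,-0.0003,0,0.01],[0,-0.005,0,0,0.01],[0,-0.004,0,0,0.01],[0,0,0,0,0.01]]]' 20
python3 -m handwheel '[[[0,-0.003,0,0,0.01],[0,-0.002,0,0,0.01],[0,-0.001,0,0,0.01],[0,0,0,0,0.01]]]' 20
python3 -m handwheel '[[[0,-0.002,0,0,0.01],[0,0,0,0,0.01]]]' 20
```

```text
time_s: 38.4
eef_pos: [0.4465, 0.0339, 0.0297]
orientation: [0.003, 0.032, 0.999, 0.013]
force: [-0.1, 0.6, 5.4]
gripper_width: 0.0199
finger_force: 23.3
time_s: 39.5
eef_pos: [0.4407, -0.0505, 0.0297]
orientation: [0.002, 0.032, 0.999, 0.013]
force: [-3.2, 0.2, 9.2]
gripper_width: 0.0197
finger_force: 23.5
time_s: 39.9
eef_pos: [0.4404, -0.0553, 0.0297]
orientation: [0.002, 0.031, 0.999, 0.014]
force: [-3.8, 3.7, 11.6]
gripper_width: 0.0197
finger_force: 24.2
time_s: 40.1
eef_pos: [0.4404, -0.0554, 0.0297]
orientation: [0.003, 0.031, 0.999, 0.016]
force: [-2.1, 10.8, 11.5]
gripper_width: 0.0195
finger_force: 25.3
```

```bash
python3 -m handwheel '[[[0,0.002,0,0,0.01],[0,0,0,0,0.03],[0,0,0,0,0.055],[0,0,0,0,0.055],[0,0,-0.02,0,0.055],[0,0,-0.03,0,0.055],[0,0,-0.04,0,0.05],[0,0,-0.04,0,0.05],[0,0,-0.04,-0.055,0.05],[-0.028,-0.0225,0,0,0.05],[-0.028,-0.0225,0,0,0.05],[-0.028,-0.0225,0,0,0.05],[-0.028,-0.0225,0,0,0.05],[-0.028,-0.0225,0,0,0.05],[0,0,0,0,0.05],[0,0,0,0,0.05]]]' 20
python3 - <<'E'
from h import *
need(.5815,-.169,.0446,179.4)
c=capture("wrist");P=cloud(c)*1000;hs=cv2.cvtColor(c["img"],cv2.COLOR_RGB2HSV)
m=((hs[...,0]<6)|(hs[...,0]>174))&(hs[...,1]>150)&(P[...,2]>40)&(P[...,2]<190)&(P[...,0]>550)&(P[...,0]<690)
print(m.sum(),P[m].mean(0),P[m].max(0))
c=capture("top");P=cloud(c)*1000;m=(P[...,2]>48)&(P[...,2]<60)&(P[...,0]>400)&(P[...,0]<480)&(abs(P[...,1])<100);print("fader grip top cam",P[m].mean(0))
E
```

```text
time_s: 41.7
eef_pos: [0.5779, -0.1741, 0.1951]
orientation: [0.001, 0.004, 1.0, 0.013]
force: [-1.0, 0.4, -0.2]
gripper_width: 0.05
finger_force: 0.0
roll 0.002  shift x -0.0035 y 0.0051 z 0.1505 | yaw now 179.5 [ 0.5779 -0.1741  0.1951]
1216 [ 606.87477158 -169.26230336   68.53164373] [ 665.35648567 -162.55667982   71.74037001]
fader grip top cam [439.12444865 -57.94835863  54.07980415]
```

```bash
python3 -m handwheel '[[[-0.0035,0.001,0.03,0,0.05],[0,0,0.03,0,0.05],[0,0,0.03,0,0.05],[0,0,0.03,0,0.05],[0,0,0.02,0,0.05],[0,0,0.01,0,0.05],[0,0,0,0,0.05],[0,0,0,0,0.05]]]' 40
python3 -m handwheel '[[[0,0,0,0,0.005],[0,0,0,0,0.005],[0,0,0,0,0.005],[0,0,0,0,0.005],[0,0,0,0,0.005]]]' 40
```

```text
time_s: 42.6
eef_pos: [0.5828, -0.1689, 0.0474]
orientation: [0.003, 0.004, 1.0, 0.013]
force: [-0.6, -0.3, 0.7]
gripper_width: 0.0496
finger_force: 0.0
time_s: 43.1
eef_pos: [0.5833, -0.1682, 0.0475]
orientation: [0.003, 0.004, 1.0, 0.014]
force: [-0.4, 4.0, 5.4]
gripper_width: 0.0124
finger_force: 38.9
```

```bash
python3 -m handwheel '[[[0,0.0027,-0.0124,0,0.005],[0,0.0027,-0.0124,0,0.005],[0,0.0044,-0.0119,0,0.005],[0,0.0044,-0.0119,0,0.005],[0,0.006,-0.0112,0,0.005],[0,0.006,-0.0112,0,0.005],[0,0.0075,-0.0103,0,0.005],[0,0.0075,-0.0103,0,0.005],[0,0.0089,-0.0091,0,0.005],[0,0.0089,-0.0091,0,0.005],[0,0.0101,-0.0078,0,0.005],[0,0.0101,-0.0078,0,0.005],[0,0.0111,-0.0063,0,0.005],[0,0.0111,-0.0063,0,0.005],[0,0.0119,-0.0047,0,0.005],[0,0.0119,-0.0047,0,0.005],[0,0.0124,-0.0029,0,0.005],[0,0.0124,-0.0029,0,0.005],[0,0,0,0,0.005]]]' 40
python3 - <<'E'
from h import *
H=np.array([.0108,.045]);a0=np.arctan2(.015,.18)
s=sense();x,y,z=s["eef_pos"];print("angle",np.arctan2(z+.019-H[1],H[0]-y)-a0,np.hypot(z+.019-H[1],H[0]-y))
E
```

```text
time_s: 45.0
eef_pos: [0.5852, -0.0235, 0.2082]
orientation: [0.006, 0.004, 1.0, 0.011]
force: [0.7, -4.9, 14.0]
gripper_width: 0.0126
finger_force: 43.5
angle 1.3013355099548969 0.1853613220155916
```

```bash
python3 -m handwheel '[[[0,0.0135,-0.0011,0,0.005],[0,0.0135,-0.0011,0,0.005],[0,0.0135,0.0009,0,0.005],[0,0.0135,0.0009,0,0.005],[0,0.0132,0.0029,0,0.005],[0,0.0132,0.0029,0,0.005],[0,0.0126,0.0049,0,0.005],[0,0.0126,0.0049,0,0.005],[0,0.0118,0.0067,0,0.005],[0,0.0118,0.0067,0,0.005],[0,0.0107,0.0084,0,0.005],[0,0.0107,0.0084,0,0.005],[0,0.0093,0.0099,0,0.005],[0,0.0083,0.0089,0,0.005],[0,0,0,0,0.005]]]' 40
python3 - <<'E'
from h import *
H=np.array([.0108,.045]);a0=np.arctan2(.015,.18)
s=sense();x,y,z=s["eef_pos"];print("angle",np.arctan2(z+.019-H[1],H[0]-y)-a0,np.hypot(z+.019-H[1],H[0]-y))
E
```

```text
time_s: 46.5
eef_pos: [0.5867, 0.148, 0.1445]
orientation: [0.005, 0.004, 1.0, 0.013]
force: [7.0, 0.9, 0.8]
gripper_width: 0.0124
finger_force: 47.1
angle 2.3459621682936262 0.1812670167889535
```

```bash
python3 -m handwheel '[[[0,0,0,0,0.03],[0,0,0,0,0.05],[0,0,0,0,0.05],[0,0,-0.02,0,0.05],[0,0,-0.03,0,0.05],[0,0,-0.03,0,0.05],[0,0,-0.02,0,0.06],[0,0,0,0,0.085],[0,0,0,0,0.085]]]' 40
python3 - <<'E'
from h import *
need(.6575,-.0937,.2,179.4)
c=capture("wrist");P=cloud(c)*1000;hs=cv2.cvtColor(c["img"],cv2.COLOR_RGB2HSV)
m=((hs[...,0]<6)|(hs[...,0]>174))&(hs[...,1]>150)&(P[...,2]>100)&(P[...,2]<190)
print("handle",m.sum(),P[m].mean(0),P[m].max(0))
g=(hs[...,0]>45)&(hs[...,0]<80)&(hs[...,1]>120)&(P[...,1]>200);[print("tray",*b) for b in blobs(c,g,.006,500)]
E
```

```text
time_s: 47.4
eef_pos: [0.5839, 0.144, 0.2434]
orientation: [0.002, 0.004, 1.0, 0.013]
force: [1.2, -0.0, 0.2]
gripper_width: 0.0845
finger_force: 0.0
roll 0.002  shift x -0.0761 y -0.2369 z 0.0434 | yaw now 179.5 [0.5839 0.144  0.2434]
handle 1653 [609.90979515 147.46288097 167.32329752] [669.93457809 154.44676142 170.20714013]
tray [385.6  86.5] 10800 (array([506.3, 317.7]), array([ 94.5, 177.5]), 10.9)
```

```bash
python3 -m handwheel '[[[-0.0109,-0.0338,0,0,0.085],[-0.0109,-0.0338,0,0,0.085],[-0.0109,-0.0338,0,0,0.085],[-0.0109,-0.0338,0,0,0.085],[-0.0109,-0.0338,0,0,0.085],[-0.0109,-0.0338,0,0,0.085],[-0.0109,-0.0338,0,0,0.085],[0,0,0.03,0,0.085],[0,0,0.03,0,0.085],[0,0,0.03,0,0.085],[0,0,0.02,0,0.085],[0,0,0,0,0.085],[0,0,0,0,0.085]]]' 40
python3 - <<'E'
from h import *
c=capture("wrist");P=cloud(c);z=P[...,2]
[print(*b) for b in blobs(c,(z>.022)&(z<.036)&(P[...,1]<-.03)&(P[...,1]>-.2),.030,200)]
need(.658,-.0938,.0155,179.4)
E
```

```text
time_s: 48.75
eef_pos: [0.6581, -0.0899, 0.1267]
orientation: [0.001, 0.004, 1.0, 0.013]
force: [0.5, 0.2, -0.1]
gripper_width: 0.0848
finger_force: 0.0
[245.8  81.2] 3404 (array([568.1, -93.8]), array([35.3, 55.6]), 89.7)
[247.3 186.6] 2406 (array([655.9, -94.1]), array([36.3, 55.6]), 89.1)
[204.9 279.3] 871 (array([ 750.2, -136. ]), array([17.4, 70.2]), 88.5)
[195.1 332.3] 549 (array([ 815.8, -151.2]), array([15.9, 61.8]), 90.2)
roll 0.002  shift x 0.0011 y -0.0037 z 0.1125 | yaw now 179.5 [ 0.6591 -0.0901  0.128 ]
```

```bash
python3 -m handwheel '[[[0.001,-0.003,0.03,0,0.085],[0.001,-0.0035,0.03,0,0.085],[0,0,0.025,0,0.085],[0,0,0.01,0,0.085],[0,0,0,0,0.085],[0,0,0,0,0.085]]]' 40
python3 -c "
from h import *
need(.657,-.094,.0155,179.4)"
```

```text
time_s: 49.4
eef_pos: [0.6587, -0.0942, 0.0342]
orientation: [0.003, 0.004, 1.0, 0.013]
force: [-0.2, 0.2, -0.5]
gripper_width: 0.0849
finger_force: 0.0
roll 0.003  shift x 0.0017 y 0.0002 z 0.0187 | yaw now 179.5 [ 0.6587 -0.0942  0.0342]
```

```bash
python3 -m handwheel '[[[0.001,0,0.01,0,0.085],[0,0,0.006,0,0.085],[0,0,0.003,0,0.085],[0,0,0,0,0.04],[0,0,0,0,0.04],[0,0,0,0,0.04],[0,0,0,0,0.04],[0,0,0,0,0.04],[0,0,0,0,0.04]]]' 45
python3 -m handwheel '[[[0,0,-0.01,0,0.04],[0,0,-0.02,0,0.04],[0,0,-0.03,0,0.04],[0,0,-0.03,0,0.04],[0,0,-0.03,0,0.04],[0,0,-0.04,0,0.04],[0,0,-0.04,0,0.04],[0,0,-0.04,0,0.04],[0,0,0,0,0.04],[0,0,0,0,0.04]]]' 45
python3 -c "
from h import *
print(sense()['q']);need(.5456,.3258,.20,190.8)"
```

```text
time_s: 50.3
eef_pos: [0.6569, -0.0936, 0.014]
orientation: [0.003, 0.004, 1.0, 0.013]
force: [0.7, -0.7, 3.7]
gripper_width: 0.0548
finger_force: 48.9
time_s: 51.3
eef_pos: [0.6559, -0.1, 0.2549]
orientation: [0.003, 0.004, 1.0, 0.013]
force: [0.2, -0.6, -1.6]
gripper_width: 0.0547
finger_force: 48.4
[-0.1644441   0.42870957  0.17032544  1.30987904  0.02650024 -0.15644427]
roll -0.197  shift x 0.0286 y 0.4389 z 0.0549 | yaw now 179.5 [ 0.6559 -0.1     0.2549]
```

```bash
python3 -m handwheel '[[[0,0,0,-0.1,0.04],[0,0,0,-0.097,0.04],[0.0026,0.0399,0,0,0.04],[0.0026,0.0399,0,0,0.04],[0.0026,0.0399,0,0,0.04],[0.0026,0.0399,0,0,0.04],[0.0026,0.0399,0,0,0.04],[0.0026,0.0399,0,0,0.04],[0.0026,0.0399,0,0,0.04],[0.0026,0.0399,0,0,0.04],[0.0026,0.0399,0,0,0.04],[0.0026,0.0399,0,0,0.04],[0.0026,0.0399,0,0,0.04],[0,0,0,0,0.04],[0,0,0,0,0.04],[0,0,0,0,0.04]]]' 45
python3 - <<'E'
from h import *
need(.5456,.3258,.0065,190.8);print(sense()["orientation"])
c=capture("wrist");P=cloud(c);hs=cv2.cvtColor(c["img"],cv2.COLOR_RGB2HSV)
g=(hs[...,0]>45)&(hs[...,0]<80)&(hs[...,1]>120)&(P[...,1]>.200)&(P[...,2]<.02);[print("tray",*b) for b in blobs(c,g,.006,500)]
cv2.imwrite("pics/w7.png",cv2.resize(c["img"][:,:,::-1],(640,480)))
E
```

```text
time_s: 52.9
eef_pos: [0.5444, 0.3246, 0.2628]
orientation: [0.002, -0.094, 0.995, 0.012]
force: [0.7, 0.1, -1.4]
gripper_width: 0.055
finger_force: 48.4
roll -0.000  shift x -0.0014 y 0.0009 z 0.2563 | yaw now -169.2 [0.5444 0.3246 0.2628]
[ 0.00246895 -0.09409569  0.99548655  0.01210078]
tray [250.7 118.2] 8990 (array([506.7, 318.1]), array([ 92.9, 176.8]), 10.8)
```

View pics/w7.png

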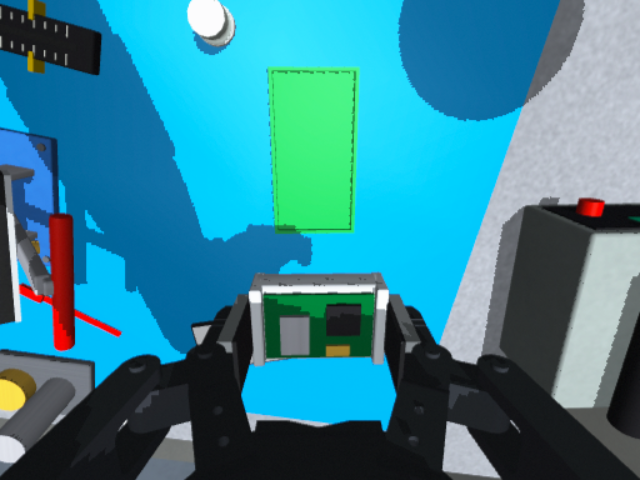

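Cassette A is held level at (320,320) px, and the tray's corners are at (268,68) to (354,230).

```bash
python3 -m handwheel '[[[0,-0.001,0.035,0,0.04],[0,-0.001,0.035,0,0.04],[0,-0.001,0.035,0,0.04],[0,-0.001,0.035,0,0.04],[0,-0.001,0.035,0,0.04],[0,0,0.025,0,0.04],[0,0,0.015,0,0.04],[0,0,0,0,0.04],[0,0,0,0,0.04]]]' 45
python3 -c "
from h import *
need(.5456,.3258,.0065,190.8)"
```

```text
time_s: 53.85
eef_pos: [0.5475, 0.3262, 0.0498]
orientation: [0.004, -0.094, 0.995, 0.013]
force: [-0.1, 0.6, -0.8]
gripper_width: 0.055
finger_force: 48.4
roll -0.000  shift x 0.0019 y -0.0000 z 0.0433 | yaw now -169.2 [0.5475 0.3262 0.0498]
```

```bash
python3 -m handwheel '[[[0.001,-0.001,0.015,0,0.04],[0,0,0.013,0,0.04],[0,0,0.008,0,0.04],[0,0,0.005,0,0.04],[0,0,0.002,0,0.04],[0,0,0,0,0.04],[0,0,0,0,0.04]]]' 45
```

```text
time_s: 54.55
eef_pos: [0.5464, 0.3266, 0.0064]
orientation: [0.004, -0.094, 0.995, 0.013]
force: [0.5, 0.5, -1.4]
gripper_width: 0.055
finger_force: 48.4
```

```bash
python3 -m handwheel '[[[0,0,0.001,0,0.04],[0,0,0.0007,0,0.04],[0,0,0,0,0.04]]]' 45
python3 -m handwheel '[[[0,0,0,0,0.06],[0,0,0,0,0.068],[0,0,0,0,0.068],[0,0,0,0,0.068],[0,0,-0.01,0,0.068],[0,0,-0.02,0,0.08],[0,0,-0.04,0,0.085],[0,0.001,-0.04,0,0.085],[0,0.001,-0.04,0,0.085],[0,0.001,-0.04,0,0.085],[0,0.001,-0.04,0,0.085],[0,0,0,0,0.085],[0,0,0,0,0.085]]]' 45
python3 - <<'E'
from h import *
need(.568,-.0938,.25,179.4)
c=capture("wrist");P=cloud(c);z=P[...,2]
[print(*b) for b in blobs(c,(z>.012)&(z<.03)&(P[...,1]>.25)&(P[...,1]<.4)&(P[...,0]<.62)&(P[...,0]>.4),.021,200)]
E
```

```text
time_s: 54.85
eef_pos: [0.5465, 0.3267, 0.005]
orientation: [0.004, -0.094, 0.995, 0.013]
force: [-0.2, -0.6, 3.5]
gripper_width: 0.0547
finger_force: 48.8
time_s: 56.15
eef_pos: [0.545, 0.3248, 0.2362]
orientation: [0.005, -0.094, 0.995, 0.014]
force: [0.1, 0.2, -0.0]
gripper_width: 0.085
finger_force: 0.0
roll 0.199  shift x -0.0273 y -0.4183 z -0.0138 | yaw now -169.2 [0.545  0.3248 0.2362]
[251.3 158.8] 1200 (array([546.1, 325.7]), array([36.6, 55.7]), 100.5)
```

```bash
python3 -m handwheel '[[[0,0,-0.005,0.1,0.085],[0,0,-0.005,0.099,0.085],[-0.0025,-0.038,0,0,0.085],[-0.0025,-0.038,0,0,0.085],[-0.0025,-0.038,0,0,0.085],[-0.0025,-0.038,0,0,0.085],[-0.0025,-0.038,0,0,0.085],[-0.0025,-0.038,0,0,0.085],[-0.0025,-0.038,0,0,0.085],[-0.0025,-0.038,0,0,0.085],[-0.0025,-0.038,0,0,0.085],[-0.0025,-0.038,0,0,0.085],[-0.0025,-0.038,0,0,0.085],[0,0,0.03,0,0.085],[0,0,0.03,0,0.085],[0,0,0.03,0,0.085],[0,0,0.02,0,0.085],[0,0,0,0,0.085],[0,0,0,0,0.085]]]' 45
python3 - <<'E'
from h import *
c=capture("wrist");P=cloud(c);z=P[...,2]
[print(*b) for b in blobs(c,(z>.022)&(z<.036)&(P[...,1]<-.03)&(P[...,1]>-.2),.030,200)]
need(.568,-.094,.0155,179.4)
E
```

```text
time_s: 58.1
eef_pos: [0.5671, -0.0909, 0.1226]
orientation: [0.001, 0.005, 1.0, 0.013]
force: [-0.1, -1.9, -0.5]
gripper_width: 0.0854
finger_force: 0.0
[248.7 189.8] 2476 (array([566.2, -93.8]), array([37. , 55.6]), 89.9)
roll 0.001  shift x 0.0001 y -0.0029 z 0.1082 | yaw now 179.4 [ 0.5681 -0.0911  0.1237]
```

```bash
python3 -m handwheel '[[[0.001,-0.003,0.03,0,0.085],[0.0005,-0.0027,0.03,0,0.085],[0,0,0.02,0,0.085],[0,0,0.01,0,0.085],[0,0,0,0,0.085],[0,0,0,0,0.085]]]' 45
python3 -c "
from h import *
need(.567,-.094,.0150,179.4)"
```

```text
time_s: 58.75
eef_pos: [0.5681, -0.0946, 0.0347]
orientation: [0.003, 0.005, 1.0, 0.013]
force: [0.0, -0.1, 0.3]
gripper_width: 0.0854
finger_force: 0.0
roll 0.001  shift x 0.0011 y 0.0006 z 0.0197 | yaw now 179.4 [ 0.5681 -0.0946  0.0347]
```

```bash
python3 -m handwheel '[[[0.001,0,0.01,0,0.085],[0,0,0.006,0,0.085],[0,0,0.0035,0,0.085],[0,0,0,0,0.04],[0,0,0,0,0.04],[0,0,0,0,0.04],[0,0,0,0,0.04],[0,0,0,0,0.04],[0,0,0,0,0.04]]]' 45
python3 -m handwheel '[[[0,0,-0.01,0,0.04],[0,0,-0.02,0,0.04],[0,0,-0.03,0,0.04],[0,0,-0.03,0,0.04],[0,0,-0.03,0,0.04],[0,0,-0.04,0,0.04],[0,0,-0.04,0,0.04],[0,0,-0.04,0,0.04],[0,0,0,0,0.04],[0,0,0,0,0.04]]]' 45
python3 -c "
from h import *
need(.467,.3108,.20,190.8)"
```

```text
time_s: 59.65
eef_pos: [0.5664, -0.094, 0.0142]
orientation: [0.003, 0.005, 1.0, 0.013]
force: [-0.7, -0.9, 3.2]
gripper_width: 0.0549
finger_force: 48.2
time_s: 60.65
eef_pos: [0.5655, -0.1004, 0.255]
orientation: [0.003, 0.005, 1.0, 0.013]
force: [0.2, 0.1, -1.7]
gripper_width: 0.0547
finger_force: 47.9
roll -0.199  shift x 0.0197 y 0.4223 z 0.0550 | yaw now 179.4 [ 0.5655 -0.1004  0.255 ]
```

```bash
python3 -m handwheel '[[[0,0,0,-0.1,0.04],[0,0,0,-0.099,0.04],[0.0018,0.0384,0,0,0.04],[0.0018,0.0384,0,0,0.04],[0.0018,0.0384,0,0,0.04],[0.0018,0.0384,0,0,0.04],[0.0018,0.0384,0,0,0.04],[0.0018,0.0384,0,0,0.04],[0.0018,0.0384,0,0,0.04],[0.0018,0.0384,0,0,0.04],[0.0018,0.0384,0,0,0.04],[0.0018,0.0384,0,0,0.04],[0.0018,0.0384,0,0,0.04],[0,0,0,0,0.04],[0,0,0,0,0.04],[0,0,0,0,0.04]]]' 45
python3 -c "
from h import *
need(.467,.3108,.0065,190.8)"
python3 -m handwheel '[[[0,-0.001,0.035,0,0.04],[0,-0.001,0.035,0,0.04],[0,-0.001,0.035,0,0.04],[0,-0.001,0.035,0,0.04],[0,-0.001,0.035,0,0.04],[0,0,0.025,0,0.04],[0,0,0,0,0.04],[0,0,0,0,0.04]]]' 45
python3 -c "
from h import *
need(.467,.3108,.005,190.8)"
```

```text
time_s: 62.25
eef_pos: [0.4656, 0.3097, 0.2629]
orientation: [0.002, -0.094, 0.995, 0.012]
force: [0.0, -0.6, -0.7]
gripper_width: 0.0546
finger_force: 48.0
roll -0.000  shift x -0.0016 y 0.0008 z 0.2564 | yaw now -169.2 [0.4656 0.3097 0.2629]
time_s: 63.05
eef_pos: [0.468, 0.31, 0.0642]
orientation: [0.003, -0.094, 0.996, 0.012]
force: [0.4, -0.3, -0.2]
gripper_width: 0.055
finger_force: 48.0
roll -0.001  shift x 0.0009 y 0.0010 z 0.0592 | yaw now -169.3 [0.468  0.31   0.0642]
```

```bash
python3 -m handwheel '[[[0.0005,0,0.02,0,0.04],[0,0,0.02,0,0.04],[0,0,0.01,0,0.04],[0,0,0.005,0,0.04],[0,0,0.003,0,0.04],[0,0,0.001,0,0.04],[0,0,0,0,0.04],[0,0,0,0,0.04]]]' 45
```

```text
time_s: 63.85
eef_pos: [0.4682, 0.3128, 0.0057]
orientation: [0.004, -0.094, 0.995, 0.013]
force: [0.2, -0.3, -0.6]
gripper_width: 0.0549
finger_force: 48.1
```

```bash
python3 -m handwheel '[[[0,-0.001,0.0008,0,0.04],[0,0,0,0,0.04]]]' 45
python3 -m handwheel '[[[0,0,0,0,0.06],[0,0,0,0,0.068],[0,0,0,0,0.068],[0,0,0,0,0.068],[0,0,-0.01,0,0.068],[0,0,-0.02,0,0.08],[0,0,-0.04,0,0.085],[0,0.001,-0.04,0,0.085],[0,0.001,-0.04,0,0.085],[0,0.001,-0.04,0,0.085],[0,0.001,-0.04,0,0.085],[0,0,0,0,0.085],[0,0,0,0,0.085]]]' 45
python3 - <<'E'
from h import *
c=capture("wrist");P=cloud(c);z=P[...,2]
[print(*b) for b in blobs(c,(z>.012)&(z<.03)&(P[...,1]>.25)&(P[...,1]<.4)&(P[...,0]<.62)&(P[...,0]>.4),.021,200)]
for n in("top",):
    c=capture(n);cv2.imwrite(f"pics/{n}9.png",cv2.resize(c["img"][:,:,::-1],(768,576)))
    P=cloud(c)*1000;m=(P[...,2]>48)&(P[...,2]<60)&(P[...,0]>400)&(P[...,0]<480)&(abs(P[...,1])<100);print("fader",P[m].mean(0))
E
```

```text
time_s: 64.05
eef_pos: [0.4683, 0.3125, 0.0052]
orientation: [0.004, -0.094, 0.995, 0.014]
force: [-2.6, 1.3, 4.4]
gripper_width: 0.0549
finger_force: 48.6
time_s: 65.35
eef_pos: [0.4668, 0.3099, 0.236]
orientation: [0.005, -0.094, 0.995, 0.013]
force: [-0.3, -0.4, -0.7]
gripper_width: 0.0851
finger_force: 0.0
[251.6 159.7] 1216 (array([468.9, 311.6]), array([36.7, 55.6]), 100.5)
[251.1 214.6] 990 (array([544.6, 325.2]), array([38.9, 55.4]), 100.1)
fader [439.35010328 -58.06253261  54.03846487]
```

View pics/top9.png

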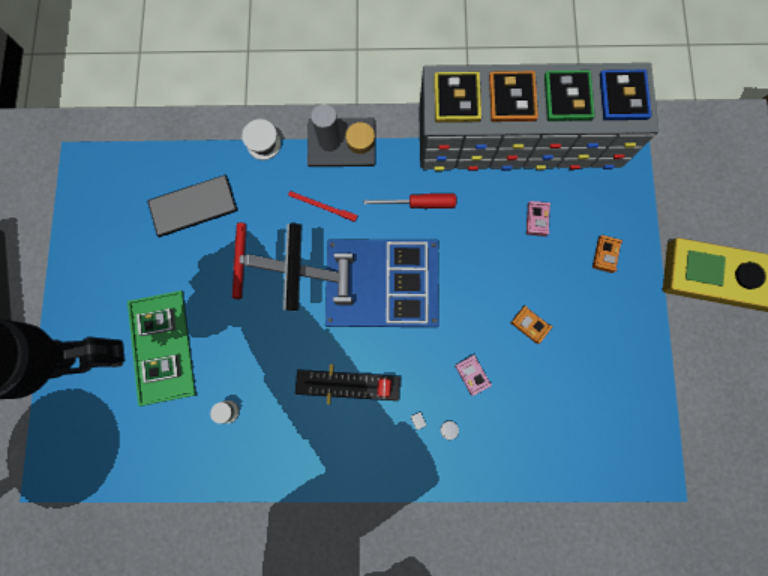

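The final view shows both green cassettes flat in the tray at (156,321) and (161,368). The clamp is open with its handle at (239,260), the fader is home at (384,386), and everything else is where it started.

```bash
python3 -c "
from station import *
print(close_job())"
```

```text
the job is handed in; nothing more can be done
None
```

The power test was run on both green cassettes (only two were there), and the job is handed in: both lie flat in the green tray, the fader is home, the clamp is fully open and nothing else was moved.

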